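# Pack and tag the retention sample

### The arm

A 6-joint arm with a two-finger parallel gripper is mounted at the origin on the work surface. World frame = base frame: x ahead of the robot, y to its left, z up, the work surface at z = 0. Lengths are in m, angles in rad, forces in N, time in s.
With the tool pointing down it reaches from about 0.325 to 0.9 m from the base axis. Payload 3.5 kg.
Tool frame: the origin (TCP) lies between the finger pads; the fingertips stand 25 mm ahead of it and the grasp point (between the pads) lies 6 mm ahead of it (bot.tip_extent is the distance from the TCP to the fingertips, in m); y points along the fingers, x is the direction in which the jaws open and shut, and the axes are right-handed (so a half turn about y gives the same grasp; the last joint's range is limited). The gripper opens to 85 mm and grips with 20 to 120 N. Pads are 22 mm wide; open, the fingers measure 114 mm over their backs; the gripper's body (76 mm by 85 mm) begins 54 mm behind the grasp point. The pads swing forward as they close: fully open they stand 13 mm farther back than shut.
Start: joints at [-1.394, 0.276, -0.026, 1.268, 0, 1.467], TCP at [0.173, -0.601, 0.223] pointing down, gripper open.
Joint ranges: [-3.12, 3.12], [-0.85, 1.88], [-1.08, 1.24], [-1.95, 2.15], [-1.57, 1.53], [-3.14, 3.14]. Speed limits (rad/s): [2.57, 2.57, 3.14, 3.14, 3.14, 3.14].

### API

Orientations are given as a unit quaternion [w, x, y, z].
In Python, from rig import read_state, viewer, job, finder, bot gives the robot as it stands.
- The arm moves only by the tool arm_command, never from a script. Its argument "rows" is a list of rows, each an object with "xyz": the shift along the world's x, y, z in mm, a list of three; "turn": the turn, a rotation vector about the world's x, y, z in rad, a list of three; "claw": the opening, from 0 (shut) to 1 (fully open). A call has 1 to 20 rows; each row is the pose to reach, as a shift and turn from the pose commanded when the call began; what a row does not reach only later rows make up. A row lasts 1/8 s, in which the tool goes at most 62.5 mm and 10.7 degrees, less where a joint would pass 70% of its speed; a pose out of reach is approached as far as the arm can. A call with a gripper value outside its range is refused whole. The fingers move at their own pace and stop on an object; the grip force is fixed at half the most. Time passes only in rows, so rows that repeat a pose let the fingers close. It gives the time, the measured TCP pose, the force and the opening at its end, in the units of the state.
- read_state(): the state, without advancing time (a new reading comes with each control period).
- viewer.get_image(name): name is "scene" or "top" or "wrist"; returns a dict with "image" (400x640x3 uint8, blue, green, red), "z_map" (400x640 float32, m along the optical axis (not along the pixel's ray), 0 where there is no reading), "K" (3x3 intrinsics, pixels), "R" (3x3) and "t" (3): a world point X has camera coordinates R X + t. Camera axes: x right, y down, z forward; pixel columns grow to the right and rows downward; lengths in m; the calibration is good to about 2 mm. A picture is of the moment at which its call begins.
- job.hand_in(): hands the job in, once; it reports no verdict.
Trained networks look in the newest picture that a camera, given by its name, has taken for a name from the list of things; names that differ only in an ending like _2 or _b are one class to them, and where a whole thing is asked for, a point or a joint stands for the part that bears it (a point fixed in the world has none). Each returns a list of dicts, best first, with "p" (0 to 1); they miss things now and then, are a little off and sometimes report something else, mostly with a low value. They report only what shows in the picture. A call takes as long as a camera call. They do not tell look-alikes from the thing itself.
- finder.spot_in(camera, thing): "point" ([column, row] in pixels, amid what is visible of it).
The state is a dict: "time": time; "qpos": joint angles; "joint_vel": joint speeds; "joint_torque": joint torques, N m; "tool_pos": TCP position; "tool_rot": TCP orientation; "contact_force": force on the tool from outside, world axes, zero at the start; "ft_torque": the same for the moment, N m; "grip_width": opening from 0.0 (shut) to 1.0 (fully open).
Only numpy, scipy, OpenCV 4.12 (cv2) and the standard library are available. Lean on these libraries where they do the work, as an engineer would, in place of code of your own. Each camera call takes 0.05 s, during which the arm holds its last target. There are 200 camera calls.

### The job

Press the thumb latch so that the sample case's lid springs open, then put every thick round of sweet potato (three to five of them lie on the board) into the case and snap the lid shut again so that the latch holds it. After that, slide the tag carrier nose first along the dovetail way beside the case until it wedges tight, fully home. Leave the whole sweet potato, the offcut strips and the peeler where they are.

Things in the scene. Friction and masses are not known exactly. Their poses are not given: they have to be found in the camera images.
- case: The sample case: white plastic box, 120 (x) by 130 (y) by 60 mm, walls 4 mm, fixed on a grey base plate 10 mm thick. Origin at table height below the box's middle; z up; -x is its front (latch, towards the robot), +x its hinge side. The base plate spans x -80 to 80, y -77 to 193 mm; the tag way stands on it, on the +y side of the box.
- case_mouth (a point): Centre of the case's open mouth (inside 112 by 122 mm), at rim height, 70 mm above the table; the inner floor lies 56 mm below. Axes as the case's.
- lid (a joint): Angle of the sprung lid in rad: 0 shut, about 1.75 fully open (leaning back a little past upright). White plate 124 by 134 by 8 mm hinged on the case's rear (+x) rim, its top 79 mm above the table when shut. A spring always drives it open (0.2 N m shut, 0.06 N m open: 1 to 2 N at the front edge); only the latch holds it shut.
- lid_hinge (a point): Middle of the lid's hinge line, 71 mm above the table, at the lid's underside; the hinge runs along the case's y.
- lid_front (a point): Point on the lid's outer (upper) face, on its centre line, 110 mm from the hinge, 12 mm behind the front edge; moves with the lid. To close, push the lid over from behind, forwards and down, then press here, about 5 to 8 N in all, until the latch's hook snaps over the steel tongue on the front edge.
- latch (a joint): Angle of the thumb latch in rad: 0 at rest, up to 0.42 pressed. A grey rocker at the middle of the case's front; pressing its pad down swings its hook forwards off the lid's tongue. The lid is free beyond about 0.25 rad (pad 10 mm down); it takes 1.5 N to start, about 3.5 N to push through, and springs back.
- latch_pad (a point): Middle of the top of the latch's thumb pad, a ribbed plate 42 (x) by 36 mm standing out in front of the case; 112 mm in front of the case's middle, 50 mm above the table at rest. Press straight down.
- tag: The tag carrier, loose, upright: aluminium dovetailed foot 70 mm long (x), 10 mm high, at the bottom 32 mm wide at the nose (+x) and 44 mm at the tail (-x), flanks sloped in by 20 degrees, and on its middle an upright white plate 50 mm long (x), 8 mm thick (y), 10 to 48 mm above the underside, to grip across y. Origin: centre of the underside.
- way_home (a point): Where the tag's origin sits, axes parallel, when wedged tight: 10 mm above the table, 135 mm to the +y side of the case's middle. The way: two overhanging aluminium walls 12 mm high, from x -42 to 45 mm about this point, closing in towards +x (4.9 degrees a side), fitting the foot exactly when home. No other stop.
- way_entry (a point): Middle of the way's open end on the base plate, 42 mm to -x of home. The foot enters here nose first, flat on the plate, and slides to +x; 20 mm before home it has 1.7 mm of play a side. Then a push of 8 to 12 N on the tail end of its upright plate (25 mm behind its origin), with nothing holding it up, wedges it.
- board: White cutting board, 300 (x) by 220 by 12 mm, fixed. Origin: centre of its underside.
- chunk0: A thick, pale yellow round of peeled sweet potato to be sampled: an eight-sided prism, 36 mm across its flats and 26 mm high, origin at its centre (25 mm above the table while it lies on the board), one pair of flats across its x, another across its y. It may be absent (None).
- chunk1: A thick, pale yellow round of peeled sweet potato to be sampled: an eight-sided prism, 36 mm across its flats and 26 mm high, origin at its centre (25 mm above the table while it lies on the board), one pair of flats across its x, another across its y. It may be absent (None).
- chunk2: A thick, pale yellow round of peeled sweet potato to be sampled: an eight-sided prism, 36 mm across its flats and 26 mm high, origin at its centre (25 mm above the table while it lies on the board), one pair of flats across its x, another across its y. It may be absent (None).
- chunk3: A thick, pale yellow round of peeled sweet potato to be sampled: an eight-sided prism, 36 mm across its flats and 26 mm high, origin at its centre (25 mm above the table while it lies on the board), one pair of flats across its x, another across its y. It may be absent (None).
- chunk4: A thick, pale yellow round of peeled sweet potato to be sampled: an eight-sided prism, 36 mm across its flats and 26 mm high, origin at its centre (25 mm above the table while it lies on the board), one pair of flats across its x, another across its y. It may be absent (None).
- potato: A whole peeled sweet potato, 126 mm long (x) and 50 mm thick, on the board; leave it. Origin under its middle, at its lowest point.
- baton0: A thin offcut strip with its dark purple skin on top, 70 (x) by 10 by 10 mm, on the board; leave it. Origin: centre of its underside.
- baton1: Another such offcut strip, 70 (x) by 10 by 10 mm; leave it. Origin: centre of its underside.
- peeler: A peeler about 160 mm long (x), 14 mm high, on the table; leave it. Origin under its middle.
Not all that is in view belongs to the job. Leave any green or orange look-alike of the chunk3 alone. What is shaped like the chunk1 but purple is not meant.

How it is judged:
On the way, in this order (a step that is already met when the one before it is completed fails the run):
1. the lid has sprung open (value of joint lid above 1.2 rad), for 0.2 s.
2. all rounds present lie in the case, the lid still open (x of chunk0 in the frame of case between -0.056 and 0.056 m and y of chunk0 in the frame of case between -0.061 and 0.061 m and z of chunk0 in the frame of case between 0.01 and 0.066 m and x of chunk1 in the frame of case between -0.056 and 0.056 m and y of chunk1 in the frame of case between -0.061 and 0.061 m and z of chunk1 in the frame of case between 0.01 and 0.066 m and x of chunk2 in the frame of case between -0.056 and 0.056 m and y of chunk2 in the frame of case between -0.061 and 0.061 m and z of chunk2 in the frame of case between 0.01 and 0.066 m and x of chunk3 in the frame of case between -0.056 and 0.056 m and y of chunk3 in the frame of case between -0.061 and 0.061 m and z of chunk3 in the frame of case between 0.01 and 0.066 m and x of chunk4 in the frame of case between -0.056 and 0.056 m and y of chunk4 in the frame of case between -0.061 and 0.061 m and z of chunk4 in the frame of case between 0.01 and 0.066 m and value of joint lid above 0.8 rad), for 0.2 s.
3. the lid is snapped shut, the latch back at rest (value of joint each of lid, latch below 0.06 rad), for 0.3 s.
4. the tag carrier is home in the way (x of tag in the frame of way_home between -0.006 and 0.006 m and y of tag in the frame of way_home between -0.004 and 0.004 m and z of tag in the frame of way_home between -0.004 and 0.004 m and angle between the x axis of tag and the x axis of way_home, either way round below 0.06 rad and angle between tag's own z axis and vertical below 0.06 rad), for 0.2 s.
At the end, for the whole second after the job is handed in: All rounds present lie inside the case, the lid is latched (lid and latch within 0.06 rad of shut), and the tag carrier lies released in the way within 6 mm of home along it, 4 mm across and in height, and 0.06 rad (all of step 3 and all of step 4 and x of chunk0 in the frame of case between -0.056 and 0.056 m and y of chunk0 in the frame of case between -0.061 and 0.061 m and z of chunk0 in the frame of case between 0.01 and 0.066 m and x of chunk1 in the frame of case between -0.056 and 0.056 m and y of chunk1 in the frame of case between -0.061 and 0.061 m and z of chunk1 in the frame of case between 0.01 and 0.066 m and x of chunk2 in the frame of case between -0.056 and 0.056 m and y of chunk2 in the frame of case between -0.061 and 0.061 m and z of chunk2 in the frame of case between 0.01 and 0.066 m and x of chunk3 in the frame of case between -0.056 and 0.056 m and y of chunk3 in the frame of case between -0.061 and 0.061 m and z of chunk3 in the frame of case between 0.01 and 0.066 m and x of chunk4 in the frame of case between -0.056 and 0.056 m and y of chunk4 in the frame of case between -0.061 and 0.061 m and z of chunk4 in the frame of case between 0.01 and 0.066 m and linear speed of tag below 0.02 m/s); the robot touches nothing.
It fails at once if one of the other things (whole sweet potato, strips, peeler) is moved more than 5 cm (distance of any of potato, baton0, baton1, peeler from where it was at the start of the episode above 0.05 m).
Of chunk0, chunk1, chunk2, chunk3, chunk4 only 3 to 5 are there at a start; the rules pass over those that are not, and their reading is None.
At some moment in a run one of chunk0, chunk1, chunk2, chunk3, chunk4, tag may be knocked a few centimetres aside while the robot is not near it.
Once in a run the grip may slacken for a moment while it holds something.
It also fails if it takes over 210 s, if anything falls off the work surface, if the arm or the gripper's body presses on something with over 40 N, if the wrist force passes 120 N, or if a joint passes its speed limit or range.

## Working session

There is one attempt and no reset: what is moved stays moved. The work goes in short steps, Python scripts to look and compute and a tool call to move; the robot and the scene stay as the last step left them, time stands still between calls to the robot, and variables do not carry over. Pictures are saved under pics/ and viewed, about 12 in all and at most 16, crops included, and the job is handed in when it is done.

Besides the shell and the picture viewer there is one more tool, called after ">>>" as name(argument=value, ...) on one line, values as JSON. arm_command: Moves the arm, as the interface text tells. Its arguments: {"type":"object","properties":{"rows":{"type":"array","items":{"type":"object","properties":{"xyz":{"type":"array","items":{"type":"number"}},"turn":{"type":"array","items":{"type":"number"}},"claw":{"type":"number"}}}}},"required":["rows"]}

```bash
ls; mkdir -p pics; cat > h.py <<'E'
import numpy as np, cv2
from rig import read_state, viewer, job, finder, bot
def world(im,u,v,z=None):
    """world point of pixel: from depth map, or on plane z"""
    K,R,t=im["K"],im["R"],im["t"]; ray=np.linalg.inv(K)@[u,v,1]
    if z is None:
        d=im["z_map"][int(round(v)),int(round(u))]; return R.T@(ray*d-t)
    c=-R.T@t; r=R.T@ray; return c+r*(z-c[2])/r[2]
def cloud(im):
    K,R,t=im["K"],im["R"],im["t"]; h,w=im["z_map"].shape
    u,v=np.meshgrid(np.arange(w),np.arange(h)); d=im["z_map"]
    P=np.stack([(u-K[0,2])/K[0,0]*d,(v-K[1,2])/K[1,1]*d,d],-1)
    W=(P-t)@R; W[d==0]=np.nan; return W
def pix(im,X):
    c=im["R"]@np.array(X)+im["t"]; p=im["K"]@c; return p[:2]/p[2]
E
python3 - <<'E'
from h import *
np.set_printoptions(precision=3,suppress=True)
for n in("top","scene"):
    im=viewer.get_image(n); cv2.imwrite(f"pics/{n}0.png",im["image"]); print(n,-im["R"].T@im["t"])
    for th in("case","latch_pad","lid_front","tag","board","chunk0","potato","baton0","peeler"):
        for r in finder.spot_in(n,th)[:7]:
            if r["p"]>.2: print(th,round(r["p"],2),np.round(r["point"]),world(im,*r["point"]))
print(read_state())
E
```

```text
pics
top [ 0.437 -0.063  1.232]
case 0.74 [279. 175.] [0.597 0.056 0.076]
case 0.59 [286. 210.] [0.504 0.038 0.048]
latch_pad 0.76 [290. 211.] [0.502 0.025 0.05 ]
lid_front 0.81 [293. 177.] [0.593 0.018 0.078]
tag 0.55 [187. 234.] [0.439 0.311 0.032]
tag 0.42 [276. 176.] [0.595 0.063 0.08 ]
board 0.94 [392. 213.] [ 0.499 -0.255  0.017]
chunk0 0.69 [381. 200.] [ 0.532 -0.222  0.039]
chunk0 0.69 [336. 230.] [ 0.452 -0.101  0.027]
chunk0 0.66 [375. 235.] [ 0.438 -0.205  0.036]
chunk0 0.64 [455. 215.] [ 0.493 -0.429  0.025]
chunk0 0.62 [464. 169.] [ 0.622 -0.459  0.026]
chunk0 0.58 [413. 191.] [ 0.557 -0.31   0.043]
chunk0 0.42 [379. 173.] [ 0.61  -0.218  0.037]
potato 0.7 [424. 168.] [ 0.621 -0.338  0.055]
baton0 0.67 [413. 252.] [ 0.391 -0.315  0.012]
peeler 0.79 [189. 159.] [0.651 0.318 0.013]
peeler 0.51 [293. 174.] [0.599 0.017 0.082]
peeler 0.47 [188. 234.] [0.439 0.313 0.02 ]
scene [ 0.938 -0.61   0.78 ]
case 0.95 [371. 196.] [0.616 0.006 0.08 ]
latch_pad 0.73 [338. 173.] [0.493 0.044 0.053]
lid_front 0.87 [366. 194.] [0.603 0.005 0.082]
lid_front 0.6 [277. 313.] [ 0.644 -0.349  0
[... 446 characters left out ...]
0.643 -0.347  0.062]
potato 0.73 [444. 159.] [0.662 0.318 0.015]
potato 0.67 [259. 221.] [ 0.441 -0.193  0.038]
baton0 0.5 [208. 251.] [ 0.406 -0.319  0.022]
peeler 0.8 [444. 156.] [0.655 0.33  0.014]
peeler 0.52 [340. 172.] [0.516 0.019 0.087]
{'time': 1.0, 'qpos': array([-1.394,  0.276, -0.026,  1.268, -0.   ,  1.467]), 'joint_vel': array([ 0.001,  0.001, -0.001,  0.002, -0.   , -0.001]), 'joint_torque': array([ -0.001, -44.55 ,  29.557,   0.001,  -0.   ,   0.   ]), 'tool_pos': array([ 0.173, -0.601,  0.223]), 'tool_rot': array([-0.565,  0.565, -0.425,  0.425]), 'contact_force': array([ 0.766, -0.286,  0.217]), 'ft_torque': array([ 0.022, -0.04 , -0.012]), 'grip_width': 1.0007976243982575}
```

```bash
python3 -c "
import cv2
a=cv2.imread('pics/top0.png')[110:310,150:500]
cv2.imwrite('pics/top0c.png',cv2.resize(a,None,fx=2.28,fy=2.28,interpolation=cv2.INTER_CUBIC))"
```

```text
(no output)
```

View pics/top0c.png

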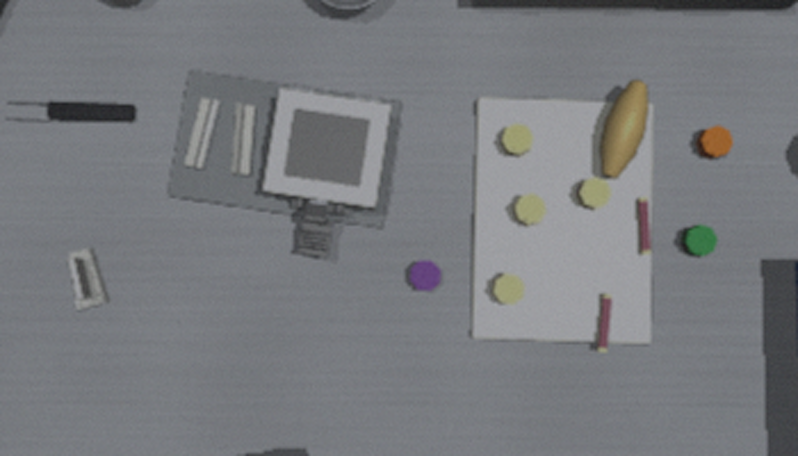

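View pics/scene0.png

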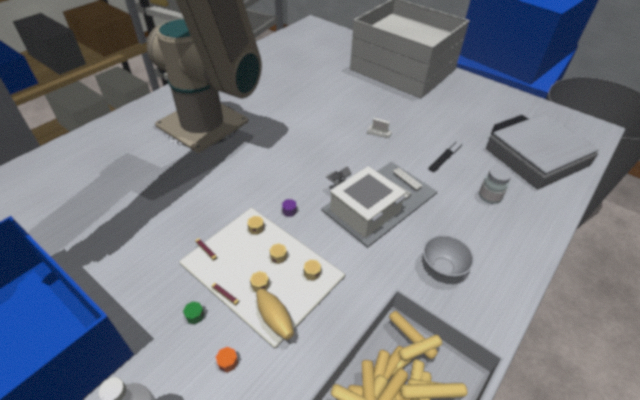

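The top crop shows four pale yellow rounds on the board, at full-image pixels (379,173), (381,200), (413,191) and (375,235). They fit the description. The purple (336,230), green (455,215) and orange (464,169) ones lie off the board and are look-alikes. The case's latch faces the robot, and the tag is at (187,234). Next I'll measure the case, tag and round orientations.

```bash
cat >> h.py <<'E'
def rect(W,m):
    p=W[m][:,:2]; p=p[~np.isnan(p).any(1)].astype(np.float32)
    return cv2.minAreaRect(p),len(p)
def rounds(im,zt=0.038):
    """pale yellow rounds: centre on the top plane, facet angle mod 45 deg"""
    hsv=cv2.cvtColor(im["image"],cv2.COLOR_BGR2HSV); out=[]
    m=cv2.inRange(hsv,(18,60,90),(35,255,255))
    n,l,s,c=cv2.connectedComponentsWithStats(m)
    for i in range(1,n):
        if s[i,4]<40: continue
        v,u=np.where(l==i); P=np.array([world(im,a,b,zt)[:2] for a,b in zip(u,v)])
        out.append((s[i,4],c[i].round(),P.mean(0),np.ptp(P,axis=0)))
    return out
E
python3 - <<'E'
from h import *
np.set_printoptions(precision=3,suppress=True)
im=viewer.get_image("top"); W=cloud(im); x,y,z=W[...,0],W[...,1],W[...,2]
hsv=cv2.cvtColor(im["image"],cv2.COLOR_BGR2HSV)
reg=(x>.48)&(x<.75)&(y>-.08)&(y<.14)
print("lid",rect(W,reg&(z>.068)))
print("plate z>.006",rect(W,(x>.45)&(x<.75)&(y>-.08)&(y<.24)&(z>.006)))
print("ways",[rect(W,(x>.45)&(x<.75)&(y>.11)&(y<.24)&(z>.017))])
t=(x>.38)&(x<.5)&(y>.26)&(y<.37)
print("tag",rect(W,t&(z>.006)),rect(W,t&(z>.035)))
print("tag bright",rect(W,t&(hsv[...,2]>170)))
for r in rounds(im): print(r)
E
```

```text
lid (((0.5884541869163513, 0.01747719570994377), (0.13412757217884064, 0.1568748950958252), 81.80179595947266), 2432)
plate z>.006 (((0.5980945229530334, 0.08257266879081726), (0.28349411487579346, 0.30791884660720825), 0.16476742923259735), 5395)
ways [(((0.6198891401290894, 0.15149779617786407), (0.08522865921258926, 0.08759365975856781), 81.6193618774414), 481)]
tag (((0.43977510929107666, 0.31245261430740356), (0.08271345496177673, 0.05660375952720642), 31.56280517578125), 292) (((0.444185346364975, 0.31581971049308777), (0.04930062219500542, 0.008929344825446606), 15.871609687805176), 77)
tag bright (((0.0, 0.0), (0.0, 0.0), 0.0), 0)
(np.int32(3740), array([433.,  72.]), array([ 0.897, -0.374]), array([0.199, 0.366]))
(np.int32(528), array([426., 167.]), array([ 0.627, -0.349]), array([0.115, 0.057]))
(np.int32(110), array([376., 170.]), array([ 0.616, -0.211]), array([0.031, 0.031]))
(np.int32(87), array([411., 194.]), array([ 0.552, -0.306]), array([0.028, 0.028]))
(np.int32(83), array([382., 201.]), array([ 0.531, -0.226]), array([0.028, 0.028]))
(np.int32(76), array([373., 236.]), array([ 0.434, -0.2  ]), array([0.025, 0.025]))
```

>>> arm_command(rows=[{"xyz": [0, 0, 130], "claw": 0}, {"xyz": [320, 630, 180], "turn": [0, 0, 2.716], "claw": 0}, {"xyz": [320, 630, 180], "turn": [0, 0, 2.716], "claw": 0}, {"xyz": [320, 630, 180], "turn": [0, 0, 2.716], "claw": 0}, {"xyz": [320, 630, 180], "turn": [0, 0, 2.716], "claw": 0}, {"xyz": [320, 630, 180], "turn": [0, 0, 2.716], "claw": 0}, {"xyz": [320, 630, 180], "turn": [0, 0, 2.716], "claw": 0}, {"xyz": [320, 630, 180], "turn": [0, 0, 2.716], "claw": 0}, {"xyz": [320, 630, 180], "turn": [0, 0, 2.716], "claw": 0}, {"xyz": [320, 630, 180], "turn": [0, 0, 2.716], "claw": 0}, {"xyz": [320, 630, 180], "turn": [0, 0, 2.716], "claw": 0}, {"xyz": [320, 630, 180], "turn": [0, 0, 2.716], "claw": 0}, {"xyz": [320, 630, 180], "turn": [0, 0, 2.716], "claw": 0}, {"xyz": [320, 630, 180], "turn": [0, 0, 2.716], "claw": 0}, {"xyz": [320, 630, 180], "turn": [0, 0, 2.716], "claw": 0}, {"xyz": [320, 630, 180], "turn": [0, 0, 2.716], "claw": 0}, {"xyz": [320, 630, 180], "turn": [0, 0, 2.716], "claw": 0}, {"xyz": [320, 630, 180], "turn": [0, 0, 2.716], "claw": 0}, {"xyz": [320, 630, 180], "turn": [0, 0, 2.716], "claw": 0}, {"xyz": [320, 630, 180], "turn": [0, 0, 2.716], "claw": 0}])

```text
$.rows[0]: bad value
```

```bash
python3 - <<'E'
from h import *
np.set_printoptions(precision=3,suppress=True)
im=viewer.get_image("wrist"); cv2.imwrite("pics/w1.png",im["image"]); W=cloud(im)
print("cam",-im["R"].T@im["t"],"axis",im["R"][2], "tcp",read_state()["tool_pos"],read_state()["tool_rot"])
x,y,z=W[...,0],W[...,1],W[...,2]
print(pix(im,[.5,.03,.06]),np.nanmin(x),np.nanmax(x),np.nanmin(y),np.nanmax(y))
m=(z>.07)&(z<.095)
print(rect(W,m))
for th in("latch_pad","lid_front","tag"):
    for r in finder.spot_in("wrist",th)[:2]: print(th,r["p"],r["point"],world(im,*r["point"]))
E
```

```text
cam [ 0.249 -0.577  0.373] axis [-0.299 -0.087 -0.95 ] tcp [ 0.173 -0.601  0.223] [-0.565  0.565 -0.425  0.425]
[-720.246 -785.834] -1.0959233921389337 0.3948824465659681 -1.6732033985847803 0.23839353760890705
(((0.2573908567428589, -0.6792380213737488), (0.24428440630435944, 0.22976410388946533), 0.051233746111392975), 8486)
```

View pics/w1.png

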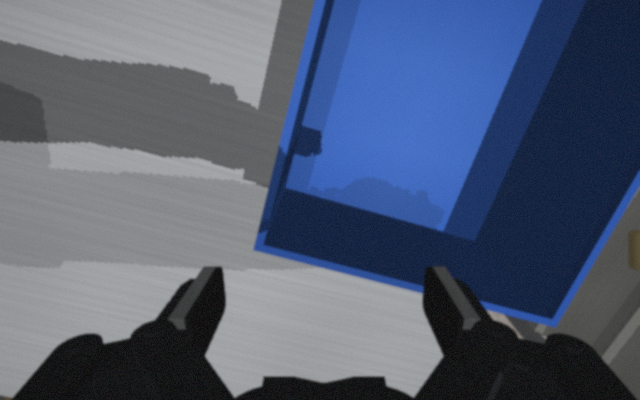

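The image is the start view, with the blue bin at the left and the fingers at the bottom. The call was refused because its first row left out the turn, so the arm hasn't moved.

>>> arm_command(rows=[{"xyz": [0, 0, 130], "turn": [0, 0, 0], "claw": 0}, {"xyz": [320, 630, 180], "turn": [0, 0, 2.716], "claw": 0}, {"xyz": [320, 630, 180], "turn": [0, 0, 2.716], "claw": 0}, {"xyz": [320, 630, 180], "turn": [0, 0, 2.716], "claw": 0}, {"xyz": [320, 630, 180], "turn": [0, 0, 2.716], "claw": 0}, {"xyz": [320, 630, 180], "turn": [0, 0, 2.716], "claw": 0}, {"xyz": [320, 630, 180], "turn": [0, 0, 2.716], "claw": 0}, {"xyz": [320, 630, 180], "turn": [0, 0, 2.716], "claw": 0}, {"xyz": [320, 630, 180], "turn": [0, 0, 2.716], "claw": 0}, {"xyz": [320, 630, 180], "turn": [0, 0, 2.716], "claw": 0}, {"xyz": [320, 630, 180], "turn": [0, 0, 2.716], "claw": 0}, {"xyz": [320, 630, 180], "turn": [0, 0, 2.716], "claw": 0}, {"xyz": [320, 630, 180], "turn": [0, 0, 2.716], "claw": 0}, {"xyz": [320, 630, 180], "turn": [0, 0, 2.716], "claw": 0}, {"xyz": [320, 630, 180], "turn": [0, 0, 2.716], "claw": 0}, {"xyz": [320, 630, 180], "turn": [0, 0, 2.716], "claw": 0}, {"xyz": [320, 630, 180], "turn": [0, 0, 2.716], "claw": 0}, {"xyz": [320, 630, 180], "turn": [0, 0, 2.716], "claw": 0}, {"xyz": [320, 630, 180], "turn": [0, 0, 2.716], "claw": 0}, {"xyz": [320, 630, 180], "turn": [0, 0, 2.716], "claw": 0}])

```text
time: 3.75
tool_pos: [0.4926, 0.0293, 0.4028]
tool_rot: [-0.535, 0.535, 0.462, -0.462]
contact_force: [-0.3, 0.7, -0.9]
grip_width: -0.003
```

```bash
python3 - <<'E'
from h import *
np.set_printoptions(precision=3,suppress=True)
im=viewer.get_image("wrist"); cv2.imwrite("pics/w2.png",im["image"]); W=cloud(im)
print("cam",-im["R"].T@im["t"],"axis",im["R"][2], "tcp",read_state()["tool_pos"],read_state()["tool_rot"])
x,y,z=W[...,0],W[...,1],W[...,2]
print(np.nanmin(x),np.nanmax(x),np.nanmin(y),np.nanmax(y))
m=(z>.07)&(z<.095)&(x<.72)&(abs(y)<.15)&(x>.5)
print(rect(W,m))
m2=(z>.012)&(z<.03)&(x>.5)&(x<.75)&(y>.11)&(y<.25)
print("walls",rect(W,m2))
for th in("latch_pad","lid_front","tag"):
    for r in finder.spot_in("wrist",th)[:2]: print(th,r["p"],r["point"],world(im,*r["point"]))
E
```

```text
cam [0.414 0.042 0.553] axis [ 0.308 -0.046 -0.95 ] tcp [0.493 0.029 0.403] [-0.535  0.535  0.462 -0.462]
0.22790391242305577 2.067514556227353 -0.7143208807131746 1.361736422279566
(((0.5891708731651306, 0.019550595432519913), (0.13437522947788239, 0.15544429421424866), 81.35548400878906), 7244)
walls (((0.6103120446205139, 0.15188559889793396), (0.08083236217498779, 0.10768383741378784), 80.3392333984375), 1436)
latch_pad 0.77 [325.6, 154.4] [0.505 0.032 0.049]
lid_front 0.84 [326.6, 218.9] [0.594 0.02  0.079]
tag 0.62 [513.7, 81.9] [0.444 0.314 0.029]
```

View pics/w2.png

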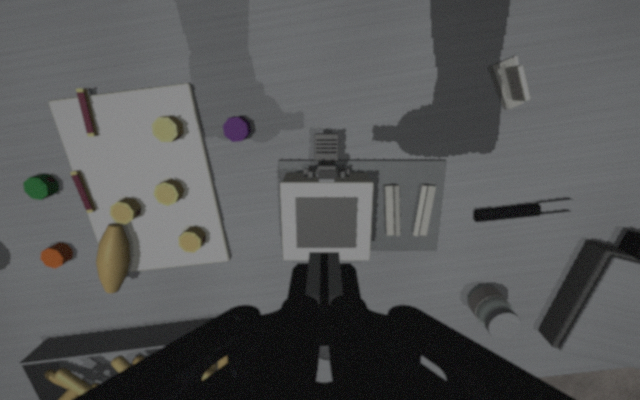

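The wrist picture shows the lid at (327,220), the latch at (326,150), the way walls at (391,210) and (425,210), the tag at (513,82), and all the rounds. I'll fit the case frame and the tag more carefully.

```bash
python3 - <<'E'
from h import *
np.set_printoptions(precision=4,suppress=True)
im=viewer.get_image("wrist"); W=cloud(im); 
a=-np.deg2rad(8.5)
def fr(W,a,c=(0.605,0.017)):
    d=W[...,:2]-np.array(c); return d[...,0]*np.cos(a)+d[...,1]*np.sin(a), -d[...,0]*np.sin(a)+d[...,1]*np.cos(a)
z=W[...,2]; X,Y=fr(W,a)
print("z noise",np.nanstd(z[(abs(X)<.03)&(abs(Y)<.03)]),np.nanmedian(z[(abs(X)<.03)&(abs(Y)<.03)]))
# edges from grey image resampled in case frame on plane z
g=cv2.cvtColor(im["image"],cv2.COLOR_BGR2GRAY)
def ortho(zp,a,c,xs,ys):
    XX,YY=np.meshgrid(xs,ys,indexing="ij")
    w=np.stack([c[0]+XX*np.cos(a)-YY*np.sin(a),c[1]+XX*np.sin(a)+YY*np.cos(a),np.full_like(XX,zp)],-1)
    p=w@im["R"].T+im["t"]; p=p@im["K"].T; p=(p[...,:2]/p[...,2:]).astype(np.float32)
    return cv2.remap(g,p[...,0],p[...,1],cv2.INTER_CUBIC)
c=(0.605,0.017)
o=ortho(.079,a,c,np.arange(-.1,.1,.0005),np.arange(-.1,.1,.0005)); cv2.imwrite("pics/lid.png",cv2.resize(o[::-1,::-1],None,fx=1.4,fy=1.4))
o2=ortho(.010,a,c,np.arange(-.16,.1,.0005),np.arange(-.1,.22,.0005)); cv2.imwrite("pics/plate.png",o2[::-1,::-1])
m=(z>.074)&(z<.086)
for s in(-.04,-.03,.03,.04): 
    k=m&(abs(Y-s)<.006)&(abs(X)<.09); print("Xrange at Y",s,np.nanpercentile(X[k],[1,99]))
for s in(-.04,0,.04):
    k=m&(abs(X-s)<.006)&(abs(Y)<.09); print("Yrange at X",s,np.nanpercentile(Y[k],[1,99]))
pd=(z>.04)&(z<.06)&(X<-.08)&(X>-.16)&(abs(Y)<.04); print("pad",[np.nanpercentile(q[pd],[2,50,98]) for q in(X,Y,z)])
b=(z>.005)&(z<.016)&(Y>-.1)&(Y<.21)&(X>-.1)&(X<.1)
for s in(.09,.175): k=b&(abs(Y-s)<.008); print("plate X at",s,np.nanpercentile(X[k],[2,98]))
for s in(-.06,.06): k=b&(abs(X-s)<.008); print("plate Y at",s,np.nanpercentile(Y[k],[2,98]))
E
python3 -c "
import cv2,numpy as np
a=cv2.imread('pics/lid.png');b=cv2.imread('pics/plate.png')
h=max(a.shape[0],b.shape[0]);p=lambda q:np.pad(q,((0,h-q.shape[0]),(0,0),(0,0)))
c=np.hstack([p(a)[:,::1],p(b)]);print(a.shape,b.shape);cv2.imwrite('pics/ortho.png',cv2.resize(c,None,fx=.64,fy=.64) if c.shape[1]>1240 else cv2.resize(c,(800,int(800*c.shape[0]/c.shape[1]))))"
```

```text
z noise 0.0008248175595945115 0.07887491795311301
Xrange at Y -0.04 [-0.0666  0.0555]
Xrange at Y -0.03 [-0.0667  0.0553]
Xrange at Y 0.03 [-0.067   0.0556]
Xrange at Y 0.04 [-0.0669  0.0572]
Yrange at X -0.04 [-0.065   0.0653]
Yrange at X 0 [-0.0653  0.0651]
Yrange at X 0.04 [-0.0654  0.066 ]
pad [array([-0.1322, -0.1124, -0.093 ]), array([-0.0174,  0.0001,  0.0175]), array([0.0462, 0.0489, 0.0555])]
plate X at 0.09 [-0.0837  0.0708]
plate X at 0.175 [-0.0841  0.0712]
plate Y at -0.06 [-0.0726  0.1892]
plate Y at 0.06 [0.079  0.1901]
(560, 560, 3) (520, 640, 3)
```

View pics/ortho.png

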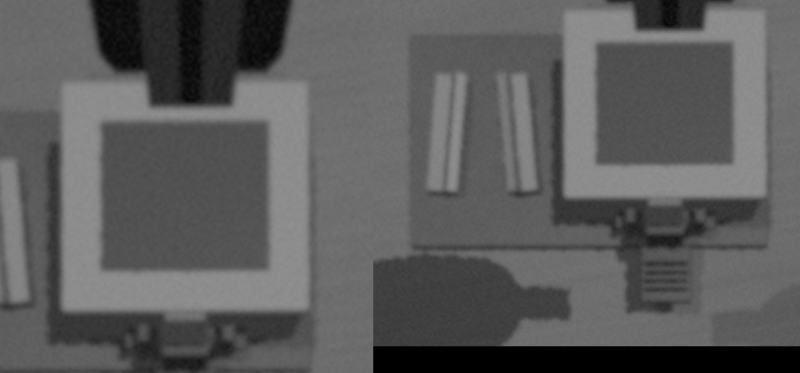

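>>> arm_command(rows=[{"xyz": [1, 4, -60], "turn": [0, 0, 0], "claw": 0}, {"xyz": [1, 4, -120], "turn": [0, 0, 0], "claw": 0}, {"xyz": [1, 4, -180], "turn": [0, 0, 0], "claw": 0}, {"xyz": [1, 4, -240], "turn": [0, 0, 0], "claw": 0}, {"xyz": [1, 4, -290], "turn": [0, 0, 0], "claw": 0}, {"xyz": [1, 4, -318], "turn": [0, 0, 0], "claw": 0}, {"xyz": [1, 4, -326], "turn": [0, 0, 0], "claw": 0}, {"xyz": [1, 4, -331], "turn": [0, 0, 0], "claw": 0}, {"xyz": [1, 4, -335], "turn": [0, 0, 0], "claw": 0}, {"xyz": [1, 4, -339], "turn": [0, 0, 0], "claw": 0}, {"xyz": [1, 4, -342], "turn": [0, 0, 0], "claw": 0}, {"xyz": [1, 4, -342], "turn": [0, 0, 0], "claw": 0}, {"xyz": [1, 4, -342], "turn": [0, 0, 0], "claw": 0}])

```text
time: 5.62
tool_pos: [0.4937, 0.0333, 0.061]
tool_rot: [-0.535, 0.535, 0.462, -0.462]
contact_force: [0.0, -0.0, -0.7]
grip_width: 0.003
```

```bash
python3 - <<'E'
from h import *
np.set_printoptions(precision=3,suppress=True)
im=viewer.get_image("scene"); W=cloud(im); x,y,z=W[...,0],W[...,1],W[...,2]
m=(x>.5)&(x<.72)&(abs(y-.01)<.06); print("high pts",(m&(z>.12)).sum(),np.nanpercentile(z[m],[50,90,99]))
E
```

```text
high pts 4581 [0.14  0.465 0.495]
```

```bash
python3 - <<'E'
from h import *
im=viewer.get_image("scene"); cv2.imwrite("pics/s1.png",cv2.resize(im["image"][80:280,250:520],None,fx=2.5,fy=2.5)); print(bot.tip_extent)
E
```

```text
0.025
```

View pics/s1.png

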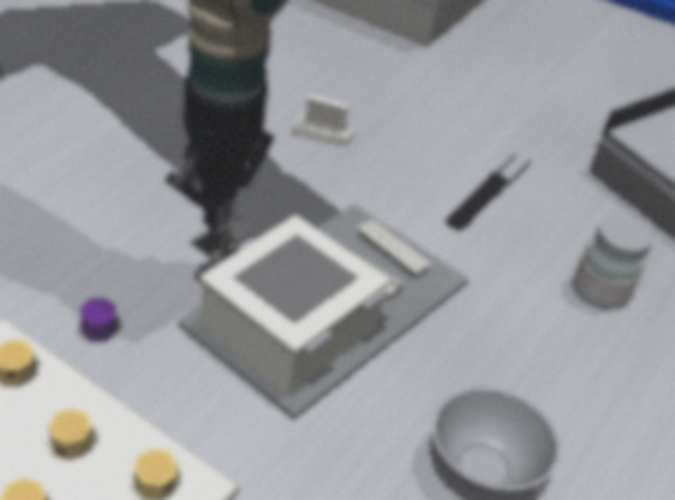

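The lid at (295,280) is still shut and there's no contact yet, so I'll press further.

>>> arm_command(rows=[{"xyz": [0, 0, -4], "turn": [0, 0, 0], "claw": 0}, {"xyz": [0, 0, -8], "turn": [0, 0, 0], "claw": 0}, {"xyz": [0, 0, -8], "turn": [0, 0, 0], "claw": 0}])

```text
time: 6.1
tool_pos: [0.493, 0.0333, 0.0522]
tool_rot: [0.535, -0.535, -0.462, 0.463]
contact_force: [-0.1, -0.7, -0.3]
grip_width: -0.003
```

```bash
python3 - <<'E'
from h import *
np.set_printoptions(precision=3,suppress=True)
im=viewer.get_image("top"); W=cloud(im); x,y,z=W[...,0],W[...,1],W[...,2]
im2=viewer.get_image("wrist"); cv2.imwrite("pics/w3.png",im2["image"])
print(pix(im2,[.4937,.0333,.05]), finder.spot_in("wrist","latch_pad")[:3])
E
```

```text
[320.711 260.757] [{'point': [319.9, 241.5], 'p': 0.56}]
```

View pics/w3.png

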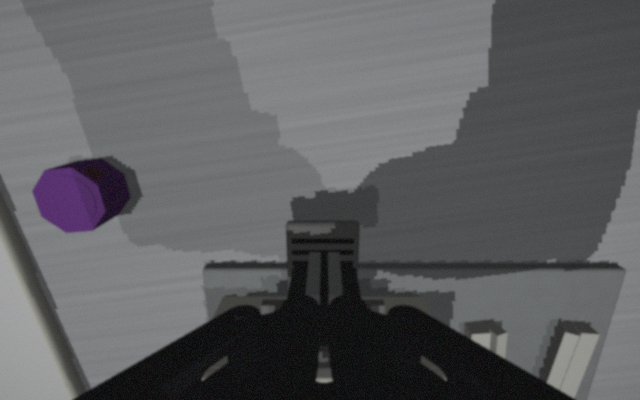

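The wrist view shows the pad at (322,240) with the fingertips at (330,262), over its inner end. I'll check the heights.

```bash
python3 - <<'E'
from h import *
np.set_printoptions(precision=3,suppress=True)
im=viewer.get_image("wrist")
for p in[(300,228),(322,245),(345,228),(340,245),(298,255),(315,262),(330,262),(335,275),(250,285),(230,350),(400,300),(480,340)]: print(p,world(im,*p))
im=viewer.get_image("top")
for p in[(293,177),(285,190),(300,165)]: print(p,world(im,*p))
print(read_state()["contact_force"],read_state()["joint_torque"])
E
```

```text
(300, 228) [0.476 0.026 0.05 ]
(322, 245) [0.486 0.035 0.05 ]
(345, 228) [0.479 0.047 0.048]
(340, 245) [0.487 0.044 0.05 ]
(298, 255) [0.49  0.023 0.05 ]
(315, 262) [0.482 0.033 0.074]
(330, 262) [0.483 0.039 0.073]
(335, 275) [0.483 0.041 0.084]
(250, 285) [ 0.527 -0.018  0.008]
(230, 350) [0.482 0.009 0.121]
(400, 300) [0.548 0.076 0.014]
(480, 340) [0.58  0.123 0.021]
(293, 177) [0.591 0.017 0.079]
(285, 190) [0.513 0.002 0.493]
(300, 165) [ 0.623 -0.001  0.083]
[ 0.063  0.246 -0.711] [  0.001 -34.856  23.657   0.004  -0.      0.   ]
```

```bash
python3 - <<'E'
from h import *
np.set_printoptions(precision=3,suppress=True)
im=viewer.get_image("wrist")
for u in(313,322,335):
  for v in range(238,275,4): print((u,v),world(im,u,v),im["image"][v,u])
for z in(.027,.04,.05,.06): print(z,pix(im,[.482,.033,z]),pix(im,[.493,.033,z]))
print(-im["R"].T@im["t"])
c=im["image"][200:320,240:420]; cv2.imwrite("pics/w3c.png",cv2.resize(c,None,fx=4,fy=4,interpolation=cv2.INTER_CUBIC))
E
```

```text
(313, 238) [0.481 0.031 0.051] [14 16 14]
(313, 242) [0.484 0.031 0.05 ] [38 39 40]
(313, 246) [0.487 0.03  0.048] [46 46 45]
(313, 250) [0.488 0.03  0.05 ] [17 14 16]
(313, 254) [0.482 0.032 0.067] [52 52 51]
(313, 258) [0.483 0.032 0.069] [53 52 51]
(313, 262) [0.483 0.032 0.073] [51 52 49]
(313, 266) [0.482 0.032 0.077] [51 49 47]
(313, 270) [0.482 0.032 0.081] [51 49 46]
(313, 274) [0.482 0.032 0.083] [53 55 54]
(322, 238) [0.482 0.036 0.05 ] [18 22 20]
(322, 242) [0.485 0.035 0.049] [34 29 35]
(322, 246) [0.487 0.035 0.048] [42 44 43]
(322, 250) [0.489 0.035 0.05 ] [21 20 24]
(322, 254) [0.483 0.036 0.065] [14 17 15]
(322, 258) [0.482 0.036 0.071] [21 21 20]
(322, 262) [0.482 0.036 0.074] [12 14 15]
(322, 266) [0.482 0.036 0.078] [16 20 18]
(322, 270) [0.482 0.036 0.081] [22 19 19]
(322, 274) [0.483 0.036 0.083] [21 17 22]
(335, 238) [0.483 0.042 0.05 ] [23 16 18]
(335, 242) [0.486 0.042 0.048] [33 34 33]
(335, 246) [0.488 0.041 0.049] [47 49 49]
(335, 250) [0.489 0.041 0.051] [15 14 12]
(335, 254) [0.484 0.041 0.066] [54 54 52]
(335, 258) [0.483 0.041 0.07 ] [49 50 49]
(335, 262) [0.484 0.041 0.073] [52 50 51]
(335, 266) [0.484 0.041 0.077] [50 49 50]
(335, 270) [0.483 0.041 0.081] [55 55 52]
(335, 274) [0.483 0.041 0.084] [52 53 51]
0.027 [317.34  220.739] [320.298 238.971]
0.04 [316.873 229.993] [320.044 249.305]
0.05 [316.467 238.046] [319.823 258.277]
0.06 [316.012 247.073] [319.576 268.311]
[0.415 0.046 0.203]
```

View pics/w3c.png

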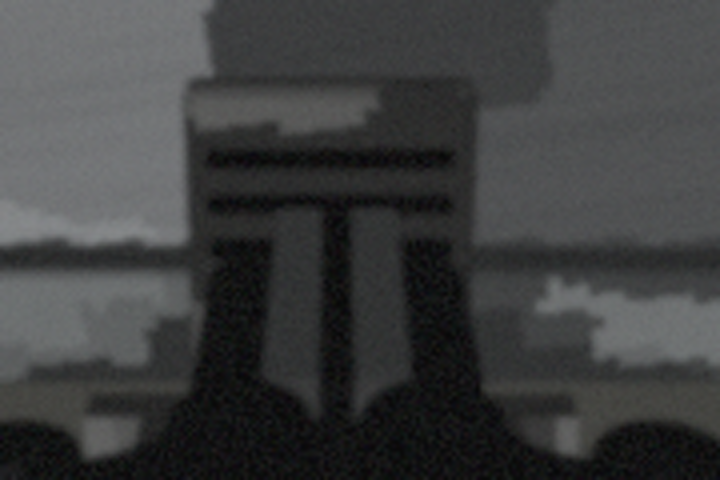

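Depth puts the closed fingertips about 13 mm above the pad, so they reach less far than the nominal 25 mm. I'll go down in small steps and watch the force.

>>> arm_command(rows=[{"xyz": [0, 0, -4], "turn": [0, 0, 0], "claw": 0}, {"xyz": [0, 0, -8], "turn": [0, 0, 0], "claw": 0}, {"xyz": [0, 0, -11], "turn": [0, 0, 0], "claw": 0}, {"xyz": [0, 0, -11], "turn": [0, 0, 0], "claw": 0}])

```text
time: 6.9
tool_pos: [0.4933, 0.0333, 0.0416]
tool_rot: [0.535, -0.535, -0.462, 0.462]
contact_force: [-0.5, 0.4, 1.9]
grip_width: -0.001
```

```bash
python3 - <<'E'
from h import *
np.set_printoptions(precision=3,suppress=True)
im=viewer.get_image("wrist"); print(read_state()["tool_pos"],read_state()["contact_force"])
for u in(313,335):
  for v in range(222,262,4): print((u,v),world(im,u,v))
E
```

```text
[0.493 0.033 0.042] [-0.228  0.113 -0.448]
(313, 222) [ 0.488  0.029 -0.001]
(313, 226) [0.49  0.029 0.   ]
(313, 230) [0.474 0.033 0.047]
(313, 234) [0.475 0.033 0.048]
(313, 238) [0.477 0.032 0.049]
(313, 242) [0.479 0.032 0.049]
(313, 246) [0.481 0.032 0.049]
(313, 250) [0.482 0.032 0.051]
(313, 254) [0.482 0.032 0.055]
(313, 258) [0.482 0.032 0.058]
(335, 222) [ 0.491  0.042 -0.002]
(335, 226) [ 0.493  0.042 -0.001]
(335, 230) [0.475 0.043 0.047]
(335, 234) [0.477 0.042 0.047]
(335, 238) [0.478 0.042 0.049]
(335, 242) [0.48  0.042 0.049]
(335, 246) [0.482 0.042 0.049]
(335, 250) [0.484 0.041 0.05 ]
(335, 254) [0.483 0.041 0.054]
(335, 258) [0.482 0.041 0.06 ]
```

>>> arm_command(rows=[{"xyz": [0, 0, -4], "turn": [0, 0, 0], "claw": 0}, {"xyz": [0, 0, -8], "turn": [0, 0, 0], "claw": 0}, {"xyz": [0, 0, -8], "turn": [0, 0, 0], "claw": 0}])

```text
time: 7.32
tool_pos: [0.4934, 0.0334, 0.0362]
tool_rot: [0.535, -0.535, -0.462, 0.462]
contact_force: [-10.5, 0.7, 22.9]
grip_width: -0.001
```

>>> arm_command(rows=[{"xyz": [0, 0, 5], "turn": [0, 0, 0], "claw": 0}, {"xyz": [0, 0, 8], "turn": [0, 0, 0], "claw": 0}])

```text
time: 7.58
tool_pos: [0.494, 0.0333, 0.042]
tool_rot: [-0.535, 0.535, 0.463, -0.462]
contact_force: [0.2, 0.5, -0.1]
grip_width: 0.001
```

```bash
python3 - <<'E'
from h import *
np.set_printoptions(precision=3,suppress=True)
im=viewer.get_image("scene"); print(read_state()["tool_pos"],read_state()["contact_force"])
W=cloud(im); x,y,z=W[...,0],W[...,1],W[...,2]
for lo in np.arange(.03,.24,.015):
    m=(z>lo)&(z<lo+.015)&(x>.38)&(x<.60)&(y>-.03)&(y<.11)&~((x>.53)&(z<.085))
    if m.sum()>3: print(round(lo,3),m.sum(),np.nanpercentile(x[m],[2,98]),np.nanpercentile(y[m],[2,98]))
c=im["image"][90:240,270:430]; cv2.imwrite("pics/s2.png",cv2.resize(c,None,fx=4,fy=4,interpolation=cv2.INTER_CUBIC))
E
```

```text
[0.494 0.033 0.042] [-0.543  0.197 -0.158]
0.045 92 [0.474 0.517] [0.013 0.034]
0.06 51 [0.485 0.517] [0.018 0.029]
0.075 79 [0.493 0.532] [0.016 0.042]
0.09 112 [0.485 0.527] [0.003 0.06 ]
0.105 112 [0.478 0.511] [-0.006  0.075]
0.12 132 [0.496 0.513] [-0.02   0.085]
0.135 205 [0.475 0.514] [-0.027  0.091]
0.15 136 [0.481 0.515] [-0.014  0.046]
0.165 51 [0.481 0.502] [-0.006  0.012]
0.18 154 [0.473 0.531] [-0.004  0.042]
0.195 171 [0.473 0.531] [-0.004  0.044]
0.21 211 [0.47  0.531] [-0.004  0.049]
0.225 189 [0.465 0.529] [-0.003  0.052]
```

View pics/s2.png

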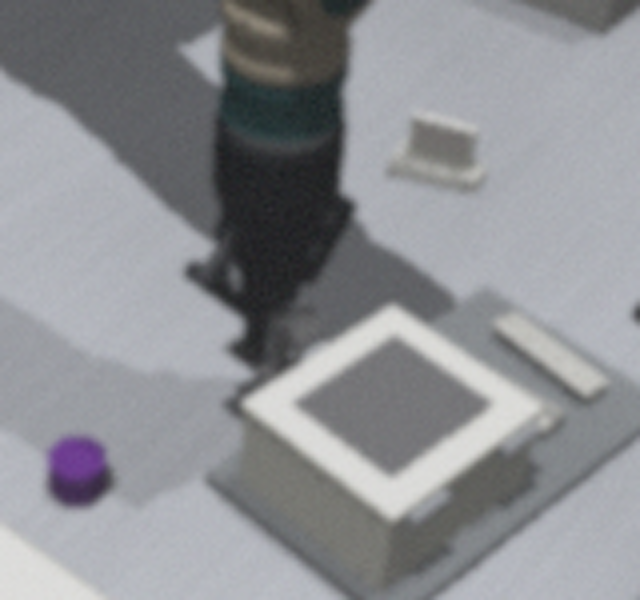

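The tip now sits right at pad height, and the 23 N with −10 N in x suggests the finger linkage hit the latch bracket. I'll press further out on the pad.

>>> arm_command(rows=[{"xyz": [-7, 1, 5], "turn": [0, 0, 0], "claw": 0}, {"xyz": [-14, 2, 5], "turn": [0, 0, 0], "claw": 0}, {"xyz": [-14, 2, 0], "turn": [0, 0, 0], "claw": 0}, {"xyz": [-14, 2, -3], "turn": [0, 0, 0], "claw": 0}, {"xyz": [-14, 2, -5], "turn": [0, 0, 0], "claw": 0}, {"xyz": [-14, 2, -5], "turn": [0, 0, 0], "claw": 0}])

```text
time: 8.38
tool_pos: [0.4792, 0.0353, 0.0365]
tool_rot: [0.535, -0.535, -0.462, 0.463]
contact_force: [-1.1, -0.1, 1.6]
grip_width: 0.0
```

```bash
python3 - <<'E'
from h import *
np.set_printoptions(precision=3,suppress=True)
im=viewer.get_image("wrist"); print(read_state()["tool_pos"],read_state()["contact_force"])
W=cloud(im)
for v in range(222,262,3): print(v,W[v,295],W[v,322],W[v,335])
E
```

```text
[0.479 0.035 0.037] [-2.181  0.836  1.052]
222 [ 0.471  0.021 -0.002] [ 0.474  0.037 -0.002] [ 0.474  0.044 -0.001]
225 [ 0.473  0.021 -0.001] [ 0.475  0.036 -0.002] [ 0.476  0.044 -0.001]
228 [ 0.475  0.02  -0.002] [ 0.477  0.036 -0.001] [ 0.478  0.044 -0.001]
231 [ 0.476  0.02  -0.001] [ 0.479  0.036 -0.001] [ 0.48   0.043 -0.001]
234 [ 0.478  0.02  -0.001] [ 0.48   0.036 -0.001] [ 0.482  0.043 -0.001]
237 [ 0.48   0.02  -0.001] [ 0.483  0.035 -0.001] [ 0.483  0.043 -0.001]
240 [ 0.482  0.019 -0.001] [ 0.485  0.035 -0.002] [ 0.486  0.043 -0.002]
243 [ 0.484  0.019 -0.001] [ 0.486  0.035 -0.   ] [ 0.487  0.042 -0.   ]
246 [ 0.486  0.018 -0.002] [ 0.488  0.034 -0.001] [ 0.489  0.042 -0.001]
249 [ 0.488  0.018 -0.001] [ 0.491  0.034 -0.002] [ 0.492  0.042 -0.001]
252 [ 0.49   0.018 -0.001] [0.468 0.038 0.048] [0.47  0.043 0.047]
255 [ 0.492  0.018 -0.001] [0.469 0.038 0.05 ] [0.469 0.043 0.051]
258 [0.473 0.024 0.041] [0.467 0.038 0.055] [0.469 0.043 0.054]
261 [0.474 0.024 0.042] [0.468 0.038 0.056] [0.469 0.043 0.057]
```

>>> arm_command(rows=[{"xyz": [0, 0, -3], "turn": [0, 0, 0], "claw": 0}, {"xyz": [0, 0, -5], "turn": [0, 0, 0], "claw": 0}, {"xyz": [0, 0, -5], "turn": [0, 0, 0], "claw": 0}])

```text
time: 8.8
tool_pos: [0.4801, 0.0353, 0.0319]
tool_rot: [-0.535, 0.535, 0.462, -0.462]
contact_force: [-0.4, 0.1, 2.5]
grip_width: -0.001
```

>>> arm_command(rows=[{"xyz": [0, 0, -3], "turn": [0, 0, 0], "claw": 0}, {"xyz": [0, 0, -5], "turn": [0, 0, 0], "claw": 0}, {"xyz": [0, 0, -5], "turn": [0, 0, 0], "claw": 0}])

```text
time: 9.18
tool_pos: [0.4805, 0.0352, 0.0271]
tool_rot: [-0.535, 0.536, 0.463, -0.462]
contact_force: [1.1, 0.1, 3.2]
grip_width: 0.002
```

```bash
cat > lid.py <<'E'
from h import *
im=viewer.get_image("top"); W=cloud(im); x,y,z=W[...,0],W[...,1],W[...,2]
print([(p,world(im,*p).round(3)) for p in[(310,177),(270,170),(265,185)]],read_state()["contact_force"])
E
python3 lid.py
```

```text
[((310, 177), array([ 0.6  , -0.026,  0.018])), ((270, 170), array([0.62 , 0.087, 0.012])), ((265, 185), array([0.577, 0.101, 0.014]))] [ 0.41566268 -0.405142    2.72605276]
```

The lid is open, since the case floor now shows in the top depth. Next I'll rise and go over the board with the claw about 51 mm open.

>>> arm_command(rows=[{"xyz": [0, 0, 60], "turn": [0, 0, 0], "claw": 0.6}, {"xyz": [0, 0, 120], "turn": [0, 0, 0], "claw": 0.6}, {"xyz": [10, -60, 150], "turn": [0, 0, 0], "claw": 0.6}, {"xyz": [20, -110, 170], "turn": [0, 0, 0], "claw": 0.6}, {"xyz": [20, -170, 180], "turn": [0, 0, 0], "claw": 0.6}, {"xyz": [20, -230, 190], "turn": [0, 0, 0], "claw": 0.6}, {"xyz": [20, -255, 190], "turn": [0, 0, 0], "claw": 0.6}, {"xyz": [20, -255, 190], "turn": [0, 0, 0], "claw": 0.6}, {"xyz": [20, -255, 190], "turn": [0, 0, 0], "claw": 0.6}])

```text
time: 10.35
tool_pos: [0.4988, -0.2186, 0.2159]
tool_rot: [0.536, -0.534, -0.462, 0.462]
contact_force: [0.0, -0.2, -0.0]
grip_width: 0.602
```

```bash
cat >> h.py <<'E'
CASE=np.array([.5996,.0178]); YAW=np.deg2rad(-8.5)
def fitround(im,u0,v0,zt=.038):
    """octagon fit at round near pixel: centre and flat angle (deg mod 45) from the top-face points"""
    W=cloud(im); c=world(im,u0,v0,zt)[:2]
    m=(abs(W[...,2]-zt)<.006)&(np.hypot(W[...,0]-c[0],W[...,1]-c[1])<.027)
    p=W[m][:,:2].astype(np.float32); c=np.mean([p.max(0),p.min(0)],0)
    h=cv2.convexHull(p)[:,0]; best=None
    for a in np.deg2rad(np.arange(0,45,1)):
        d=[(p@[np.cos(a+k*np.pi/4),np.sin(a+k*np.pi/4)]) for k in range(4)]
        w=[np.ptp(np.percentile(q,[1,99])) for q in d]
        if best is None or sum(w)<best[0]:
            mid=[np.percentile(q,[1,99]).mean() for q in d]
            A=np.array([[np.cos(a+k*np.pi/4),np.sin(a+k*np.pi/4)] for k in range(4)])
            best=(sum(w),np.rad2deg(a),np.linalg.lstsq(A,np.array(mid),rcond=None)[0],np.mean(w))
    return best[2],best[1],best[3]
E
python3 - <<'E'
from h import *
np.set_printoptions(precision=4,suppress=True)
im=viewer.get_image("wrist"); cv2.imwrite("pics/w4.png",im["image"]); print(read_state()["tool_pos"])
for g in[(.616,-.211),(.552,-.306),(.531,-.226),(.434,-.2)]:
    u,v=pix(im,[*g,.038])
    if 0<u<640 and 0<v<400: print(g,(u,v),fitround(im,u,v))
s=read_state()
E
```

```text
[ 0.499  -0.2183  0.2161]
(0.616, -0.211) (np.float64(344.7379069733818), np.float64(279.03878601047694)) (array([ 0.6163, -0.2107]), np.float64(38.0), np.float64(0.03525089738134879))
(0.552, -0.306) (np.float64(246.02490025505622), np.float64(236.81095106606068)) (array([ 0.5541, -0.3069]), np.float64(20.0), np.float64(0.03949776933612502))
(0.531, -0.226) (np.float64(319.40238216922495), np.float64(207.32164306976287)) (array([ 0.531 , -0.2256]), np.float64(5.0), np.float64(0.0349979951697684))
(0.434, -0.2) (np.float64(331.820329091867), np.float64(104.51984021121352)) (array([ 0.4349, -0.1992]), np.float64(44.0), np.float64(0.03451647062510932))
```

View pics/w4.png

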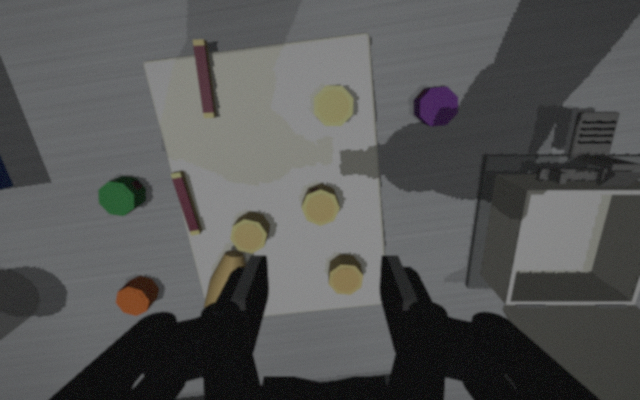

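The wrist view shows the open case at right (565,250) and the four rounds at (345,279), (246,235), (320,206) and (333,105), with the potato's end near (235,262). I'll calibrate where the fingertips stand.

```bash
python3 - <<'E'
from h import *
np.set_printoptions(precision=4,suppress=True)
im=viewer.get_image("wrist"); s=read_state(); W=cloud(im)
for (u,v) in[(262,262),(258,258),(264,270),(388,262),(391,258),(386,270),(255,285),(395,285)]: print((u,v),W[v,u]-s["tool_pos"])
m=(W[...,2]>.1)&(W[...,2]<.27); m[:, :]&=(np.hypot(W[...,0]-s["tool_pos"][0],W[...,1]-s["tool_pos"][1])<.08)
d=W[m]-s["tool_pos"]; print("lowest finger pts",np.percentile(d[:,2],[0.5,2,5,20]),"x",np.percentile(d[d[:,2]<np.percentile(d[:,2],10)][:,0],[5,95]),"y",np.percentile(d[d[:,2]<np.percentile(d[:,2],10)][:,1],[5,95]))
E
```

```text
(262, 262) [-0.015  -0.0224  0.0212]
(258, 258) [-0.0152 -0.0248  0.0174]
(264, 270) [-0.0099 -0.023   0.0188]
(388, 262) [-0.0077  0.0295  0.0216]
(391, 258) [-0.0072  0.0315  0.0177]
(386, 270) [-0.0057  0.0281  0.0243]
(255, 285) [-0.0136 -0.0227  0.0366]
(395, 285) [-0.0074  0.0291  0.0387]
lowest finger pts [0.0113 0.0138 0.0165 0.0245] x [-0.0155  0.01  ] y [-0.0283  0.0345]
```

>>> arm_command(rows=[{"xyz": [32, -10, -30], "turn": [0, 0, 0.18], "claw": 0.6}, {"xyz": [32, -10, -90], "turn": [0, 0, 0.23], "claw": 0.6}, {"xyz": [32, -10, -145], "turn": [0, 0, 0.23], "claw": 0.6}, {"xyz": [32, -10, -185], "turn": [0, 0, 0.23], "claw": 0.6}, {"xyz": [32, -10, -200], "turn": [0, 0, 0.23], "claw": 0.6}, {"xyz": [32, -10, -208], "turn": [0, 0, 0.23], "claw": 0.6}, {"xyz": [32, -10, -208], "turn": [0, 0, 0.23], "claw": 0.6}])

```text
time: 11.32
tool_pos: [0.5326, -0.2299, 0.0099]
tool_rot: [-0.478, 0.479, 0.521, -0.521]
contact_force: [0.0, -0.3, 1.3]
grip_width: 0.597
```

```bash
python3 - <<'E'
from h import *
im=viewer.get_image("wrist"); s=read_state(); W=cloud(im); d=W-s["tool_pos"]
m=(np.hypot(d[...,0],d[...,1])<.06)&(d[...,2]<.06)
hsv=cv2.cvtColor(im["image"],cv2.COLOR_BGR2HSV); dark=m&(hsv[...,1]<60)&(hsv[...,2]<70)
print(s["contact_force"],np.nanpercentile(W[dark][:,2],[1,5,20]))
cv2.imwrite("pics/w5.png",im["image"][150:400,160:480])
E
```

```text
[ 0.40049746 -0.67031567  0.29977544] [0.00968775 0.01016369 0.01078904]
```

View pics/w5.png

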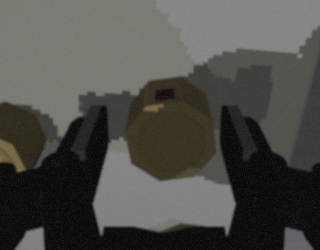

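The round sits between the fingers at crop (170,140). I'll lower a little and close.

>>> arm_command(rows=[{"xyz": [0, 0, -4], "turn": [0, 0, 0], "claw": 0.6}, {"xyz": [0, 0, -4], "turn": [0, 0, 0], "claw": 0.2}, {"xyz": [0, 0, -4], "turn": [0, 0, 0], "claw": 0.2}, {"xyz": [0, 0, -4], "turn": [0, 0, 0], "claw": 0.2}, {"xyz": [0, 0, -4], "turn": [0, 0, 0], "claw": 0.2}, {"xyz": [0, 0, 40], "turn": [0, 0, 0], "claw": 0.2}, {"xyz": [0, 0, 100], "turn": [0, 0, 0], "claw": 0.2}, {"xyz": [0, 0, 150], "turn": [0, 0, 0], "claw": 0.2}])

```text
time: 12.38
tool_pos: [0.5315, -0.2297, 0.1605]
tool_rot: [0.478, -0.479, -0.521, 0.521]
contact_force: [0.8, -0.9, -0.4]
grip_width: 0.414
```

>>> arm_command(rows=[{"xyz": [20, 60, 0], "turn": [0, 0, -0.12], "claw": 0.2}, {"xyz": [40, 115, 0], "turn": [0, 0, -0.23], "claw": 0.2}, {"xyz": [60, 170, 0], "turn": [0, 0, -0.23], "claw": 0.2}, {"xyz": [78, 225, 0], "turn": [0, 0, -0.23], "claw": 0.2}, {"xyz": [92, 267, 0], "turn": [0, 0, -0.23], "claw": 0.2}, {"xyz": [92, 267, 0], "turn": [0, 0, -0.23], "claw": 0.2}, {"xyz": [92, 267, 0], "turn": [0, 0, -0.23], "claw": 0.2}])

```text
time: 13.25
tool_pos: [0.623, 0.0371, 0.1582]
tool_rot: [0.535, -0.535, -0.462, 0.463]
contact_force: [-0.2, 0.2, -0.2]
grip_width: 0.416
```

```bash
python3 - <<'E'
from h import *
np.set_printoptions(precision=4,suppress=True)
im=viewer.get_image("wrist"); s=read_state(); W=cloud(im); print(s["tool_pos"],s["grip_width"])
c,si=np.cos(YAW),np.sin(YAW); d=W[...,:2]-CASE; X=d[...,0]*c+d[...,1]*si; Y=-d[...,0]*si+d[...,1]*c
rim=(abs(W[...,2]-.070)<.004)&(abs(X)<.075)&(abs(Y)<.08)
print("rim X,Y",np.nanpercentile(X[rim],[1,99]),np.nanpercentile(Y[rim],[1,99]))
fl=(W[...,2]>.008)&(W[...,2]<.022)&(abs(X)<.07)&(abs(Y)<.07); print("floor",np.nanpercentile(X[fl],[1,99]),np.nanpercentile(Y[fl],[1,99]))
cv2.imwrite("pics/w6.png",im["image"])
im=viewer.get_image("top"); W=cloud(im); d=W[...,:2]-CASE; X=d[...,0]*c+d[...,1]*si; Y=-d[...,0]*si+d[...,1]*c
k=(W[...,2]>.11)&(X>.05)&(X<.15)&(abs(Y)<.07)&(abs(Y)>.045); print("lid z,X",np.c_[W[k][:,2],X[k]][::max(1,k.sum()//12)])
E
```

```text
[0.623  0.0365 0.1583] 0.41132658100112496
rim X,Y [-0.0593  0.0612] [-0.0645  0.0653]
floor [-0.0675  0.0563] [-0.0609  0.0614]
lid z,X [[0.5835 0.0519]
 [0.5877 0.0505]
 [0.1913 0.0856]
 [0.1915 0.0856]
 [0.1855 0.0799]
 [0.1803 0.08  ]
 [0.1667 0.0761]
 [0.164  0.0757]
 [0.1482 0.0717]
 [0.1423 0.0718]
 [0.142  0.0705]
 [0.1195 0.0671]
 [0.1173 0.0669]]
```

View pics/w6.png

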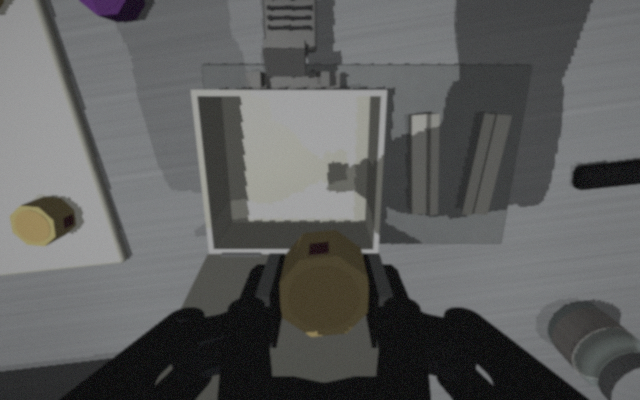

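The picture shows the held round at (325,285), over the back of the open case whose rim spans (195–385, 90–250). The frame fits, so I'll lower and release.

>>> arm_command(rows=[{"xyz": [0, 0, -50], "turn": [0, 0, 0], "claw": 0.2}, {"xyz": [0, 0, -90], "turn": [0, 0, 0], "claw": 0.2}, {"xyz": [0, 0, -120], "turn": [0, 0, 0], "claw": 0.2}, {"xyz": [0, 0, -132], "turn": [0, 0, 0], "claw": 0.2}, {"xyz": [0, 0, -132], "turn": [0, 0, 0], "claw": 0.2}, {"xyz": [0, 0, -132], "turn": [0, 0, 0], "claw": 0.52}, {"xyz": [0, 0, -132], "turn": [0, 0, 0], "claw": 0.52}, {"xyz": [0, 0, -132], "turn": [0, 0, 0], "claw": 0.52}, {"xyz": [0, 0, -90], "turn": [0, 0, 0], "claw": 0.52}, {"xyz": [0, 0, -40], "turn": [0, 0, 0], "claw": 0.52}, {"xyz": [0, 0, 10], "turn": [0, 0, 0], "claw": 0.6}, {"xyz": [0, -62, 20], "turn": [0, 0, 0], "claw": 0.6}, {"xyz": [0, -124, 20], "turn": [0, 0, 0], "claw": 0.6}, {"xyz": [0, -186, 20], "turn": [0, 0, 0], "claw": 0.6}, {"xyz": [-10, -250, 20], "turn": [0, 0, 0], "claw": 0.6}, {"xyz": [-10, -250, 20], "turn": [0, 0, 0], "claw": 0.6}, {"xyz": [-10, -250, 20], "turn": [0, 0, 0], "claw": 0.6}])

```text
time: 15.48
tool_pos: [0.6134, -0.2128, 0.1789]
tool_rot: [0.535, -0.535, -0.462, 0.462]
contact_force: [-0.4, 0.5, 0.5]
grip_width: 0.599
```

```bash
cat > look.py <<'E'
from h import *
np.set_printoptions(precision=4,suppress=True)
im=viewer.get_image("wrist"); print(read_state()["tool_pos"])
for g in[(.616,-.211),(.554,-.307),(.531,-.226),(.435,-.2)]:
    u,v=pix(im,[*g,.038])
    try: print(g,(u.round(),v.round()),fitround(im,u,v))
    except Exception as e: print(g,"none")
im=viewer.get_image("top"); print("top rounds"); [print(r) for r in rounds(im)[2:]]
cv2.imwrite("pics/toplast.png",im["image"])
E
python3 look.py
```

```text
[ 0.6136 -0.2119  0.1789]
(0.616, -0.211) (np.float64(324.0), np.float64(188.0)) (array([ 0.6168, -0.2108]), np.float64(38.0), np.float64(0.0348817472575393))
(0.554, -0.307) (np.float64(200.0), np.float64(133.0)) (array([ 0.5554, -0.3074]), np.float64(24.000000000000004), np.float64(0.040429319642908995))
(0.531, -0.226) none
(0.435, -0.2) none
top rounds
```

>>> arm_command(rows=[{"xyz": [3, -1, -60], "turn": [0, 0, 0.02], "claw": 0.6}, {"xyz": [3, -1, -110], "turn": [0, 0, 0.02], "claw": 0.6}, {"xyz": [3, -1, -150], "turn": [0, 0, 0.02], "claw": 0.6}, {"xyz": [3, -1, -168], "turn": [0, 0, 0.02], "claw": 0.6}, {"xyz": [3, -1, -173], "turn": [0, 0, 0.02], "claw": 0.6}, {"xyz": [3, -1, -173], "turn": [0, 0, 0.02], "claw": 0.2}, {"xyz": [3, -1, -173], "turn": [0, 0, 0.02], "claw": 0.2}, {"xyz": [3, -1, -173], "turn": [0, 0, 0.02], "claw": 0.2}, {"xyz": [3, -1, -173], "turn": [0, 0, 0.02], "claw": 0.2}, {"xyz": [3, -1, -130], "turn": [0, 0, 0.02], "claw": 0.2}, {"xyz": [3, -1, -80], "turn": [0, 0, 0.02], "claw": 0.2}, {"xyz": [3, -1, -20], "turn": [0, 0, 0], "claw": 0.2}])

```text
time: 17.08
tool_pos: [0.6154, -0.2133, 0.1591]
tool_rot: [0.536, -0.534, -0.462, 0.462]
contact_force: [0.4, -0.5, 0.1]
grip_width: 0.414
```

>>> arm_command(rows=[{"xyz": [0, 60, 0], "turn": [0, 0, 0], "claw": 0.2}, {"xyz": [0, 120, 0], "turn": [0, 0, 0], "claw": 0.2}, {"xyz": [0, 175, 0], "turn": [0, 0, 0], "claw": 0.2}, {"xyz": [0, 199, 0], "turn": [0, 0, 0], "claw": 0.2}, {"xyz": [0, 199, 0], "turn": [0, 0, 0], "claw": 0.2}, {"xyz": [0, 199, -50], "turn": [0, 0, 0], "claw": 0.2}, {"xyz": [0, 199, -95], "turn": [0, 0, 0], "claw": 0.2}, {"xyz": [0, 199, -122], "turn": [0, 0, 0], "claw": 0.2}, {"xyz": [0, 199, -126], "turn": [0, 0, 0], "claw": 0.2}, {"xyz": [0, 199, -126], "turn": [0, 0, 0], "claw": 0.2}, {"xyz": [0, 199, -126], "turn": [0, 0, 0], "claw": 0.52}, {"xyz": [0, 199, -126], "turn": [0, 0, 0], "claw": 0.52}, {"xyz": [0, 199, -126], "turn": [0, 0, 0], "claw": 0.52}, {"xyz": [0, 199, -80], "turn": [0, 0, 0], "claw": 0.52}, {"xyz": [0, 199, -20], "turn": [0, 0, 0], "claw": 0.6}, {"xyz": [-40, 150, 20], "turn": [0, 0, 0], "claw": 0.6}, {"xyz": [-90, 110, 30], "turn": [0, 0, 0], "claw": 0.6}, {"xyz": [-130, 60, 30], "turn": [0, 0, 0], "claw": 0.6}, {"xyz": [-170, 20, 30], "turn": [0, 0, 0], "claw": 0.6}, {"xyz": [-175, 17, 30], "turn": [0, 0, 0], "claw": 0.6}])

```text
time: 19.58
tool_pos: [0.4401, -0.2, 0.1912]
tool_rot: [-0.534, 0.538, 0.461, -0.461]
contact_force: [0.8, 0.5, 0.1]
grip_width: 0.601
```

```bash
python3 look.py; python3 - <<'E'
from h import *
im=viewer.get_image("top"); cv2.imwrite("pics/t2.png",cv2.resize(im["image"][110:310,150:500],None,fx=2.28,fy=2.28,interpolation=cv2.INTER_CUBIC))
E
```

```text
[ 0.44   -0.1997  0.1909]
(0.616, -0.211) none
(0.554, -0.307) none
(0.531, -0.226) none
(0.435, -0.2) (np.float64(322.0), np.float64(176.0)) (array([ 0.4347, -0.1992]), np.float64(28.0), np.float64(0.03484632921690295))
top rounds
(np.int32(129), array([287., 168.]), array([0.623 , 0.0377]), array([0.0336, 0.0334]))
(np.int32(129), array([304., 171.]), array([ 0.6151, -0.0101]), array([0.0364, 0.0333]))
(np.int32(71), array([411., 193.]), array([ 0.5539, -0.3068]), array([0.0249, 0.0276]))
```

View pics/t2.png

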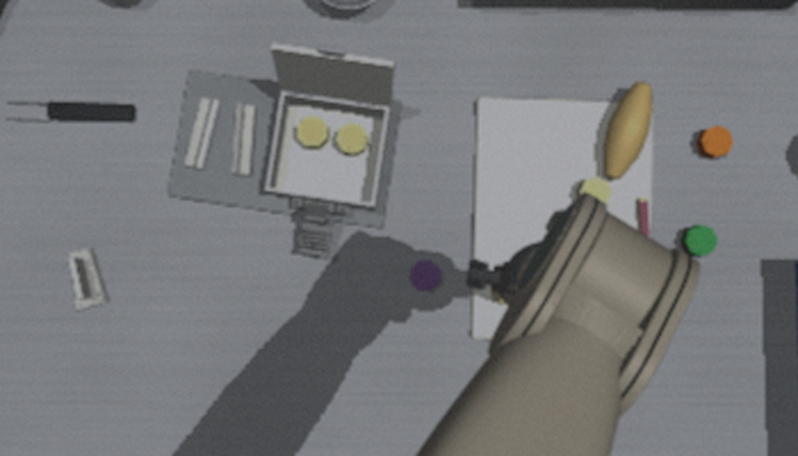

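Two rounds lie in the case, at crop (312,132) and (351,139). Next is the third, at (.435,−.199).

>>> arm_command(rows=[{"xyz": [-5, -2, -60], "turn": [0, 0, -0.05], "claw": 0.6}, {"xyz": [-5, -2, -120], "turn": [0, 0, -0.05], "claw": 0.6}, {"xyz": [-5, -2, -162], "turn": [0, 0, -0.05], "claw": 0.6}, {"xyz": [-5, -2, -180], "turn": [0, 0, -0.05], "claw": 0.6}, {"xyz": [-5, -2, -185], "turn": [0, 0, -0.05], "claw": 0.6}, {"xyz": [-5, -2, -185], "turn": [0, 0, -0.05], "claw": 0.2}, {"xyz": [-5, -2, -185], "turn": [0, 0, -0.05], "claw": 0.2}, {"xyz": [-5, -2, -185], "turn": [0, 0, -0.05], "claw": 0.2}, {"xyz": [-5, -2, -185], "turn": [0, 0, -0.05], "claw": 0.2}, {"xyz": [-5, -2, -140], "turn": [0, 0, -0.05], "claw": 0.2}, {"xyz": [-5, -2, -80], "turn": [0, 0, -0.05], "claw": 0.2}, {"xyz": [-5, -2, -30], "turn": [0, 0, 0], "claw": 0.2}])

```text
time: 21.22
tool_pos: [0.4367, -0.1989, 0.1611]
tool_rot: [-0.534, 0.535, 0.463, -0.462]
contact_force: [0.6, -0.3, -0.2]
grip_width: 0.407
```

>>> arm_command(rows=[{"xyz": [35, 50, 0], "turn": [0, 0, 0], "claw": 0.2}, {"xyz": [70, 100, 0], "turn": [0, 0, 0], "claw": 0.2}, {"xyz": [105, 150, 0], "turn": [0, 0, 0], "claw": 0.2}, {"xyz": [131, 195, 0], "turn": [0, 0, 0], "claw": 0.2}, {"xyz": [131, 195, 0], "turn": [0, 0, 0], "claw": 0.2}, {"xyz": [131, 195, -50], "turn": [0, 0, 0], "claw": 0.2}, {"xyz": [131, 195, -95], "turn": [0, 0, 0], "claw": 0.2}, {"xyz": [131, 195, -122], "turn": [0, 0, 0], "claw": 0.2}, {"xyz": [131, 195, -127], "turn": [0, 0, 0], "claw": 0.2}, {"xyz": [131, 195, -127], "turn": [0, 0, 0], "claw": 0.52}, {"xyz": [131, 195, -127], "turn": [0, 0, 0], "claw": 0.52}, {"xyz": [131, 195, -127], "turn": [0, 0, 0], "claw": 0.52}, {"xyz": [131, 195, -80], "turn": [0, 0, 0], "claw": 0.52}, {"xyz": [131, 195, -20], "turn": [0, 0, 0], "claw": 0.6}, {"xyz": [125, 135, 20], "turn": [0, 0, 0], "claw": 0.6}, {"xyz": [120, 75, 30], "turn": [0, 0, -0.15], "claw": 0.6}, {"xyz": [115, 15, 30], "turn": [0, 0, -0.3], "claw": 0.6}, {"xyz": [110, -45, 30], "turn": [0, 0, -0.3], "claw": 0.6}, {"xyz": [110, -100, 30], "turn": [0, 0, -0.3], "claw": 0.6}, {"xyz": [110, -100, 30], "turn": [0, 0, -0.3], "claw": 0.6}])

```text
time: 23.72
tool_pos: [0.5469, -0.3038, 0.1901]
tool_rot: [-0.598, 0.601, 0.375, -0.376]
contact_force: [-0.1, 0.7, -0.0]
grip_width: 0.602
```

```bash
python3 look.py;  python3 - <<'E'
from h import *
im=viewer.get_image("wrist"); cv2.imwrite("pics/w7.png",im["image"])
E
```

```text
[ 0.5466 -0.3012  0.1897]
(0.616, -0.211) none
(0.554, -0.307) (np.float64(323.0), np.float64(190.0)) (array([ 0.5552, -0.3076]), np.float64(27.0), np.float64(0.04038451165272511))
(0.531, -0.226) none
(0.435, -0.2) none
top rounds
(np.int32(131), array([287., 168.]), array([0.6226, 0.0378]), array([0.0336, 0.0334]))
(np.int32(131), array([304., 171.]), array([ 0.6149, -0.01  ]), array([0.0364, 0.0333]))
(np.int32(123), array([301., 189.]), array([ 0.5623, -0.0035]), array([0.0306, 0.0305]))
(np.int32(123), array([410., 194.]), array([ 0.5502, -0.3034]), array([0.0305, 0.0332]))
```

View pics/w7.png

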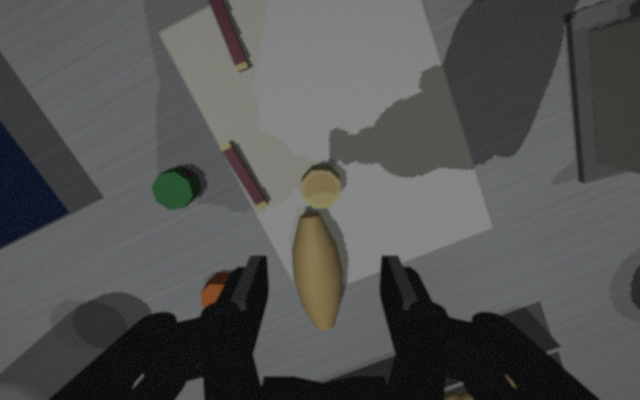

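The fourth round is at (321,188), with the potato's end directly behind it and the strip clear to its left. The jaw direction suits it.

>>> arm_command(rows=[{"xyz": [5, -8, -60], "turn": [0, 0, 0], "claw": 0.6}, {"xyz": [5, -8, -120], "turn": [0, 0, 0], "claw": 0.6}, {"xyz": [5, -8, -162], "turn": [0, 0, 0], "claw": 0.6}, {"xyz": [5, -8, -180], "turn": [0, 0, 0], "claw": 0.6}, {"xyz": [5, -8, -185], "turn": [0, 0, 0], "claw": 0.6}, {"xyz": [5, -8, -185], "turn": [0, 0, 0], "claw": 0.2}, {"xyz": [5, -8, -185], "turn": [0, 0, 0], "claw": 0.2}, {"xyz": [5, -8, -185], "turn": [0, 0, 0], "claw": 0.2}, {"xyz": [5, -8, -185], "turn": [0, 0, 0], "claw": 0.2}, {"xyz": [0, -8, -140], "turn": [0, 0, 0], "claw": 0.2}, {"xyz": [0, -8, -80], "turn": [0, 0, 0], "claw": 0.2}, {"xyz": [0, -8, -30], "turn": [0, 0, 0], "claw": 0.2}])

```text
time: 25.38
tool_pos: [0.5466, -0.3069, 0.1609]
tool_rot: [-0.598, 0.599, 0.377, -0.377]
contact_force: [0.6, -0.9, -0.8]
grip_width: 0.409
```

>>> arm_command(rows=[{"xyz": [0, 60, 0], "turn": [0, 0, 0.15], "claw": 0.2}, {"xyz": [5, 120, 0], "turn": [0, 0, 0.3], "claw": 0.2}, {"xyz": [10, 180, 0], "turn": [0, 0, 0.3], "claw": 0.2}, {"xyz": [15, 240, 0], "turn": [0, 0, 0.3], "claw": 0.2}, {"xyz": [20, 300, 0], "turn": [0, 0, 0.3], "claw": 0.2}, {"xyz": [27, 354, 0], "turn": [0, 0, 0.3], "claw": 0.2}, {"xyz": [27, 354, 0], "turn": [0, 0, 0.3], "claw": 0.2}, {"xyz": [27, 354, -50], "turn": [0, 0, 0.3], "claw": 0.2}, {"xyz": [27, 354, -95], "turn": [0, 0, 0.3], "claw": 0.2}, {"xyz": [27, 354, -122], "turn": [0, 0, 0.3], "claw": 0.2}, {"xyz": [27, 354, -127], "turn": [0, 0, 0.3], "claw": 0.2}, {"xyz": [27, 354, -127], "turn": [0, 0, 0.3], "claw": 0.52}, {"xyz": [27, 354, -127], "turn": [0, 0, 0.3], "claw": 0.52}, {"xyz": [27, 354, -127], "turn": [0, 0, 0.3], "claw": 0.52}, {"xyz": [27, 354, -80], "turn": [0, 0, 0.3], "claw": 0.52}, {"xyz": [27, 354, -20], "turn": [0, 0, 0.3], "claw": 0.52}, {"xyz": [-20, 334, 40], "turn": [0, 0, 0.3], "claw": 0}, {"xyz": [-60, 334, 90], "turn": [0, 0, 0.3], "claw": 0}, {"xyz": [-60, 334, 90], "turn": [0, 0, 0.3], "claw": 0}])

```text
time: 27.75
tool_pos: [0.4878, 0.0277, 0.2542]
tool_rot: [-0.533, 0.537, 0.465, -0.459]
contact_force: [0.9, 0.0, 0.4]
grip_width: -0.004
```

```bash
cat > inside.py <<'E'
from h import *
np.set_printoptions(precision=4,suppress=True)
for n in("wrist","top"):
    im=viewer.get_image(n); W=cloud(im)
    for r in rounds(im,.040):
        d=r[2]-CASE; c,s=np.cos(YAW),np.sin(YAW); X=d[0]*c+d[1]*s; Y=-d[0]*s+d[1]*c
        u,v=r[1].astype(int)
        if abs(X)<.08 and abs(Y)<.08: print(n,r[0],np.array([X,Y]),"z",np.nanmedian(W[v-2:v+3,u-2:u+3,2]))
    if n=="wrist": print(read_state()["tool_pos"]); cv2.imwrite("pics/w8.png",im["image"])
print("top yellow all",[(r[0],r[2].round(3)) for r in rounds(im)])
for r in finder.spot_in("top","tag")[:2]: print("tag",r["p"],world(im,*r["point"]))
E
python3 inside.py
```

```text
wrist 599 [-0.031  -0.0259] z 0.038947759249129785
wrist 546 [-0.0323  0.0247] z 0.03919864133178361
wrist 157 [0.0133 0.0344] z 0.04014828922605832
[0.4874 0.0277 0.2542]
top 103 [0.0227 0.0222] z 0.040352423613694136
top 129 [ 0.0189 -0.0256] z 0.04092042755757601
top 123 [-0.0341 -0.027 ] z 0.04032988812417779
top yellow all [(np.int32(3764), array([ 0.897, -0.374])), (np.int32(535), array([ 0.627, -0.347])), (np.int32(103), array([0.626, 0.037])), (np.int32(129), array([ 0.615, -0.01 ])), (np.int32(123), array([ 0.562, -0.004]))]
tag 0.75 [0.4359 0.3101 0.0387]
```

All four rounds lie flat in the case and none is left on the board. Now I'll move behind the lid.

>>> arm_command(rows=[{"xyz": [60, -8, 10], "turn": [0, 0, 0], "claw": 0}, {"xyz": [120, -16, 10], "turn": [0, 0, 0], "claw": 0}, {"xyz": [180, -24, 10], "turn": [0, 0, 0], "claw": 0}, {"xyz": [241, -33, 10], "turn": [0, 0, 0], "claw": 0}, {"xyz": [241, -33, 10], "turn": [0, 0, 0], "claw": 0}, {"xyz": [241, -33, -40], "turn": [0, 0, 0], "claw": 0}, {"xyz": [241, -33, -86], "turn": [0, 0, 0], "claw": 0}, {"xyz": [241, -33, -86], "turn": [0, 0, 0], "claw": 0}])

```text
time: 28.9
tool_pos: [0.7225, -0.0048, 0.1555]
tool_rot: [0.539, -0.531, -0.459, 0.466]
contact_force: [-0.2, 1.0, 0.8]
grip_width: 0.0
```

```bash
python3 - <<'E'
from h import *
np.set_printoptions(precision=4,suppress=True)
im=viewer.get_image("wrist"); s=read_state(); print(s["tool_pos"],s["tool_rot"],s["qpos"],s["contact_force"],s["joint_torque"])
W=cloud(im); d=W-s["tool_pos"]; m=(np.hypot(d[...,0],d[...,1])<.03)&(d[...,2]<.06)&(d[...,2]>-.06)
print(np.nanpercentile(d[m],[0,2,10],axis=0))
E
```

```text
[ 0.725  -0.0051  0.1594] [ 0.5369 -0.5332 -0.4607  0.4639] [-0.0962  0.4915  0.1476  1.2338  0.0003  0.0493] [-0.0671 -0.1753  0.2936] [ -0.0327 -52.681   27.4827   0.0454   0.0007   0.0003]
[[-0.0196 -0.0299  0.0069]
 [-0.0177 -0.026   0.0119]
 [-0.0155 -0.0187  0.0218]]
```

>>> arm_command(rows=[{"xyz": [0, 0, 0], "turn": [0, 0, 0], "claw": 0}, {"xyz": [-15, 2, 0], "turn": [0, 0, 0], "claw": 0}, {"xyz": [-31, 5, 0], "turn": [0, 0, 0], "claw": 0}, {"xyz": [-50, 8, 2], "turn": [0, 0, 0], "claw": 0}, {"xyz": [-68, 10, 2], "turn": [0, 0, 0], "claw": 0}, {"xyz": [-86, 13, -1], "turn": [0, 0, 0], "claw": 0}, {"xyz": [-104, 16, -8], "turn": [0, 0, 0], "claw": 0}, {"xyz": [-120, 18, -18], "turn": [0, 0, 0], "claw": 0}, {"xyz": [-134, 20, -30], "turn": [0, 0, 0], "claw": 0}, {"xyz": [-144, 22, -43], "turn": [0, 0, 0], "claw": 0}, {"xyz": [-152, 23, -57], "turn": [0, 0, 0], "claw": 0}, {"xyz": [-158, 24, -67], "turn": [0, 0, 0], "claw": 0}, {"xyz": [-162, 24, -77], "turn": [0, 0, 0], "claw": 0}, {"xyz": [-162, 24, -77], "turn": [0, 0, 0], "claw": 0}])

```text
time: 30.7
tool_pos: [0.5643, 0.0184, 0.0845]
tool_rot: [0.536, -0.534, -0.462, 0.463]
contact_force: [-0.2, 1.2, 1.7]
grip_width: 0.003
```

```bash
cat > lidcheck.py <<'E'
from h import *
np.set_printoptions(precision=4,suppress=True)
for n in("wrist","top"):
    im=viewer.get_image(n); W=cloud(im); d=W[...,:2]-CASE; c,s=np.cos(YAW),np.sin(YAW); X=d[...,0]*c+d[...,1]*s; Y=-d[...,0]*s+d[...,1]*c
    for x0 in(-.08,-.06,-.05,-.03,0,.03,.05):
        k=(abs(X-x0)<.006)&(abs(abs(Y)-.053)<.008)&(W[...,2]<.25); 
        if k.sum()>3: print(n,x0,k.sum(),np.nanpercentile(W[k][:,2],[10,50,90]))
s=read_state(); print(s["tool_pos"],s["contact_force"])
E
python3 lidcheck.py
```

```text
wrist -0.08 969 [-0.0017  0.0036  0.0092]
wrist -0.06 3762 [0.0095 0.0661 0.0937]
wrist -0.05 4788 [0.0923 0.1648 0.1723]
wrist -0.03 1515 [0.0138 0.0901 0.091 ]
wrist 0 100 [0.086  0.0867 0.0872]
wrist 0.03 184 [0.0814 0.0822 0.083 ]
top -0.08 25 [-0.0014  0.0043  0.0105]
top -0.06 39 [0.0088 0.0697 0.0961]
top -0.05 41 [0.0911 0.096  0.1832]
top -0.03 28 [0.1795 0.1904 0.2009]
top 0 26 [0.0848 0.0866 0.0889]
top 0.03 25 [0.0799 0.0823 0.086 ]
top 0.05 26 [0.078  0.0803 0.084 ]
[0.5649 0.0183 0.0854] [-0.6541 -0.3976  1.7793]
```

The lid is folded nearly shut at about 0.13 rad. Now I'll press near the front edge.

>>> arm_command(rows=[{"xyz": [-8, 1, -3], "turn": [0, 0, 0], "claw": 0}, {"xyz": [-14, 2, -7], "turn": [0, 0, 0], "claw": 0}, {"xyz": [-14, 2, -11], "turn": [0, 0, 0], "claw": 0}, {"xyz": [-14, 2, -14], "turn": [0, 0, 0], "claw": 0}, {"xyz": [-14, 2, -16], "turn": [0, 0, 0], "claw": 0}, {"xyz": [-14, 2, -16], "turn": [0, 0, 0], "claw": 0}])

```text
time: 31.55
tool_pos: [0.5503, 0.0205, 0.0704]
tool_rot: [0.536, -0.534, -0.462, 0.463]
contact_force: [-2.4, 0.4, 10.3]
grip_width: 0.002
```

```bash
python3 lidcheck.py
```

```text
wrist -0.08 1080 [-0.0016  0.003   0.0092]
wrist -0.06 7108 [0.0185 0.0777 0.1575]
wrist -0.05 1567 [0.077  0.0777 0.0785]
wrist -0.03 1259 [0.077  0.0778 0.0784]
wrist 0 152 [0.0773 0.0779 0.0786]
top -0.08 24 [-0.0029  0.0063  0.0119]
top -0.06 62 [0.0105 0.1186 0.1736]
top -0.05 32 [0.169  0.1783 0.1838]
top -0.03 12 [0.0771 0.0786 0.0817]
top 0 28 [0.0762 0.0786 0.0812]
top 0.03 28 [0.0757 0.0791 0.0811]
top 0.05 24 [0.0761 0.0782 0.082 ]
[0.5503 0.0205 0.0703] [-3.5478  0.4166 10.2985]
```

>>> arm_command(rows=[{"xyz": [0, 0, -1], "turn": [0, 0, 0], "claw": 0}, {"xyz": [0, 0, 5], "turn": [0, 0, 0], "claw": 0}, {"xyz": [0, 0, 12], "turn": [0, 0, 0], "claw": 0}, {"xyz": [0, 0, 60], "turn": [0, 0, 0], "claw": 0}, {"xyz": [0, 0, 110], "turn": [0, 0, 0], "claw": 0}, {"xyz": [-50, 30, 130], "turn": [0, 0, 0], "claw": 0}, {"xyz": [-50, 30, 130], "turn": [0, 0, 0], "claw": 0}])

```text
time: 32.52
tool_pos: [0.4993, 0.0516, 0.2012]
tool_rot: [0.535, -0.534, -0.463, 0.463]
contact_force: [-0.2, -0.9, -1.2]
grip_width: 0.004
```

```bash
python3 lidcheck.py; python3 - <<'E'
from h import *
np.set_printoptions(precision=4,suppress=True)
im=viewer.get_image("wrist"); W=cloud(im)
d=W[...,:2]-CASE; c,s=np.cos(YAW),np.sin(YAW); X=d[...,0]*c+d[...,1]*s; Y=-d[...,0]*s+d[...,1]*c; z=W[...,2]
for x0 in(-.092,-.1,-.11,-.12,-.13): k=(abs(X-x0)<.003)&(abs(Y)<.015)&(z<.08); print("pad",x0,np.nanpercentile(z[k],[20,50,80]))
im=viewer.get_image("top"); W=cloud(im); x,y,z=W[...,0],W[...,1],W[...,2]
t=(x>.35)&(x<.55)&(y>.22)&(y<.42)
print("tag",rect(W,t&(z>.035)),rect(W,t&(z>.006)))
E
```

```text
wrist -0.08 413 [-0.0017  0.0035  0.0092]
wrist -0.06 1305 [0.0093 0.0505 0.0784]
wrist -0.05 451 [0.0775 0.0784 0.0792]
wrist -0.03 371 [0.0774 0.0782 0.0791]
wrist 0 237 [0.0773 0.0781 0.079 ]
top -0.08 26 [-0.0006  0.0071  0.0093]
top -0.06 38 [0.0079 0.0756 0.08  ]
top -0.05 27 [0.0758 0.0784 0.081 ]
top -0.03 27 [0.0763 0.0797 0.0828]
top 0 26 [0.0758 0.0791 0.0819]
top 0.03 51 [0.0761 0.0786 0.0825]
top 0.05 51 [0.076  0.0783 0.0809]
[0.501  0.0505 0.1996] [0.2069 0.3451 0.651 ]
pad -0.092 [0.0482 0.0487 0.0493]
pad -0.1 [0.0486 0.0492 0.0501]
pad -0.11 [0.0485 0.0492 0.0501]
pad -0.12 [-0.0009  0.0486  0.0497]
pad -0.13 [-0.0017 -0.0012 -0.0005]
tag (((0.4444581866264343, 0.3159702718257904), (0.04956585168838501, 0.009542109444737434), 13.929597854614258), 75) (((0.4546574354171753, 0.35136446356773376), (0.19101476669311523, 0.12627926468849182), 1.7783435583114624), 307)
```

The lid stays shut and the pad is back at rest height, so it is latched. Now to the tag.

>>> arm_command(rows=[{"xyz": [-17, 60, 0], "turn": [0, 0, 0.1], "claw": 0.4}, {"xyz": [-34, 120, 0], "turn": [0, 0, 0.2], "claw": 0.4}, {"xyz": [-50, 180, 0], "turn": [0, 0, 0.3], "claw": 0.4}, {"xyz": [-65, 235, 0], "turn": [0, 0, 0.4], "claw": 0.4}, {"xyz": [-70, 258, 0], "turn": [0, 0, 0.4], "claw": 0.4}, {"xyz": [-70, 258, 0], "turn": [0, 0, 0.4], "claw": 0.4}, {"xyz": [-70, 258, 0], "turn": [0, 0, 0.4], "claw": 0.4}])

```text
time: 33.6
tool_pos: [0.4319, 0.3075, 0.1989]
tool_rot: [0.433, -0.433, -0.559, 0.56]
contact_force: [0.2, -0.4, -0.3]
grip_width: 0.399
```

```bash
python3 - <<'E'
from h import *
np.set_printoptions(precision=4,suppress=True)
im=viewer.get_image("wrist"); W=cloud(im); z=W[...,2]; s=read_state(); print(s["tool_pos"],s["tool_rot"])
c0=np.array([.4445,.316]); r=np.hypot(W[...,0]-c0[0],W[...,1]-c0[1])
pl=rect(W,(r<.045)&(z>.042)&(z<.055)); print("plate",pl)
a=np.deg2rad(15); 
(pc,sz,an),_=pl; a=np.deg2rad(an if sz[0]>sz[1] else an-90); print("yaw",np.rad2deg(a))
d=W[...,:2]-np.array(pc); X=d[...,0]*np.cos(a)+d[...,1]*np.sin(a); Y=-d[...,0]*np.sin(a)+d[...,1]*np.cos(a)
for x0 in np.arange(-.034,.035,.008):
    k=(abs(X-x0)<.003)&(abs(Y)<.03)&(z>.006)&(z<.016); 
    if k.sum()>4: print(round(x0,3),k.sum(),np.nanpercentile(Y[k],[2,98]))
cv2.imwrite("pics/w9.png",im["image"])
E
```

```text
[0.432  0.3072 0.1991] [ 0.4331 -0.4329 -0.5585  0.5595]
plate (((0.4455397129058838, 0.318794310092926), (0.049051862210035324, 0.008268299512565136), 14.693208694458008), 457)
yaw 14.693208694458008
-0.034 144 [-0.019   0.0179]
-0.026 217 [-0.018   0.0171]
-0.018 152 [-0.0171  0.0173]
-0.01 135 [-0.0172  0.0163]
-0.002 134 [-0.0163  0.0155]
0.006 117 [-0.0153  0.0157]
0.014 110 [-0.0144  0.0146]
0.022 98 [-0.0144  0.0138]
0.03 85 [-0.0134  0.0129]
```

View pics/w9.png

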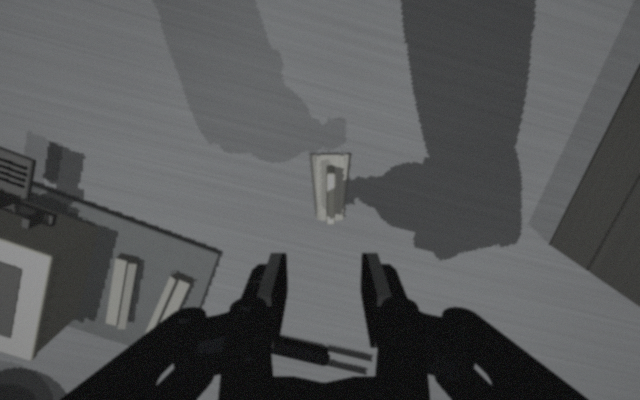

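The tag at (331,187) has its wide tail towards the robot and its nose to +x at yaw 14.7°, so it needs no flip. I'll grip the plate.

>>> arm_command(rows=[{"xyz": [14, 8, -60], "turn": [0, 0, 0], "claw": 0.4}, {"xyz": [14, 8, -120], "turn": [0, 0, 0], "claw": 0.4}, {"xyz": [14, 8, -165], "turn": [0, 0, 0], "claw": 0.4}, {"xyz": [14, 8, -180], "turn": [0, 0, 0], "claw": 0.4}, {"xyz": [14, 8, -185], "turn": [0, 0, 0], "claw": 0.4}, {"xyz": [14, 8, -185], "turn": [0, 0, 0], "claw": 0.4}, {"xyz": [14, 8, -185], "turn": [0, 0, 0], "claw": 0}, {"xyz": [14, 8, -185], "turn": [0, 0, 0], "claw": 0}, {"xyz": [14, 8, -185], "turn": [0, 0, 0], "claw": 0}, {"xyz": [14, 8, -185], "turn": [0, 0, 0], "claw": 0}, {"xyz": [14, 8, -185], "turn": [0, 0, 0], "claw": 0}, {"xyz": [14, 8, -160], "turn": [0, 0, 0], "claw": 0}, {"xyz": [14, 8, -125], "turn": [0, 0, 0], "claw": 0}, {"xyz": [14, 8, -125], "turn": [0, 0, 0], "claw": 0}])

```text
time: 35.4
tool_pos: [0.448, 0.3177, 0.0778]
tool_rot: [-0.432, 0.433, 0.561, -0.557]
contact_force: [0.5, 0.1, -0.2]
grip_width: 0.08
```

```bash
cat > tagpose.py <<'E'
from h import *
np.set_printoptions(precision=4,suppress=True)
im=viewer.get_image("scene"); s=read_state(); print(s["tool_pos"],s["grip_width"],s["contact_force"])
ims={"scene":im,"wrist":viewer.get_image("wrist")}
for n,im in ims.items():
    W=cloud(im); d=W-s["tool_pos"]; q=cv2.cvtColor(im["image"],cv2.COLOR_BGR2HSV)
    k=(np.hypot(d[...,0],d[...,1])<.06)&(d[...,2]<.05)&(W[...,2]>.02)&(q[...,2]>90)
    p=d[k]; print(n,k.sum()); 
    if k.sum()>8: print(np.percentile(p,[2,50,98],axis=0)); print(cv2.minAreaRect(p[:,:2].astype(np.float32)))
E
python3 tagpose.py
```

```text
[0.4466 0.317  0.076 ] 0.07828308497324556 [-0.2032 -0.3292 -1.3736]
scene 229
[[-0.0331 -0.0236 -0.012 ]
 [-0.0032 -0.0045 -0.0023]
 [ 0.0351  0.018   0.0351]]
((0.0003922451287508011, 0.0010440293699502945), (0.06985486298799515, 0.04232876002788544), 14.671343803405762)
wrist 3483
[[-0.0364 -0.0235 -0.0133]
 [-0.0236 -0.0074 -0.0079]
 [ 0.0201  0.0115  0.0309]]
((-0.005517616868019104, -0.0006201881915330887), (0.06038103252649307, 0.046177662909030914), 14.460439682006836)
```

>>> arm_command(rows=[{"xyz": [20, -40, 0], "turn": [0, 0, -0.1], "claw": 0}, {"xyz": [42, -78, 0], "turn": [0, 0, -0.2], "claw": 0}, {"xyz": [63, -117, 0], "turn": [0, 0, -0.3], "claw": 0}, {"xyz": [83, -155, 0], "turn": [0, 0, -0.405], "claw": 0}, {"xyz": [83, -155, 0], "turn": [0, 0, -0.405], "claw": 0}, {"xyz": [83, -155, 0], "turn": [0, 0, -0.405], "claw": 0}, {"xyz": [83, -155, 0], "turn": [0, 0, -0.405], "claw": 0}])

```text
time: 36.38
tool_pos: [0.5273, 0.1621, 0.074]
tool_rot: [0.536, -0.535, -0.461, 0.462]
contact_force: [-0.1, -0.2, -1.1]
grip_width: 0.08
```

```bash
cat > way.py <<'E'
from h import *
import sys
np.set_printoptions(precision=4,suppress=True)
s=read_state(); T=s["tool_pos"]; print(T,s["tool_rot"],s["grip_width"],s["contact_force"])
ub=T[2]-.0135 # underside of the tag
c,si=np.cos(YAW),np.sin(YAW)
for n in("wrist","scene","top"):
    im=viewer.get_image(n); W=cloud(im); d=W[...,:2]-CASE; X=d[...,0]*c+d[...,1]*si; Y=-d[...,0]*si+d[...,1]*c; z=W[...,2]
    t=np.array(T[:2])-CASE; tx,ty=t[0]*c+t[1]*si,-t[0]*si+t[1]*c
    if n=="wrist": print("tcp in case",tx,ty)
    k=(z>.018)&(z<.027)&(Y>.085)&(Y<.185)&(X>tx+.045)&(X<.06)
    for x0 in(-.03,-.02,-.01,0,.01,.02,.03):
        a=k&(abs(X-x0)<.004); lo=a&(Y<.135); hi=a&(Y>.135)
        if lo.sum()>2 and hi.sum()>2: print(n,"way x",x0,"inner",np.nanpercentile(Y[lo],97).round(4),np.nanpercentile(Y[hi],3).round(4),"mid",(np.nanpercentile(Y[lo],97)+np.nanpercentile(Y[hi],3))/2,"outer",(np.nanpercentile(Y[lo],3)+np.nanpercentile(Y[hi],97))/2)
    if k.sum(): print(n,"way X range",np.nanpercentile(X[k],[1,99]))
    f=(z>ub-.003)&(z<ub+.012)&(abs(X-tx)<.045)&(abs(Y-ty)<.03)
    if f.sum()>9:
        r=cv2.minAreaRect(np.c_[X[f],Y[f]].astype(np.float32)); print(n,"foot",r, "minz",np.nanpercentile(z[f],[1,50]))
E
python3 way.py
```

```text
[0.5273 0.1621 0.074 ] [ 0.5363 -0.5354 -0.4609  0.4619] 0.07975214476380008 [-0.0562 -0.197  -1.0945]
tcp in case -0.09285388463646166 0.1320026824094346
wrist way x -0.03 inner 0.0972 0.1699 mid 0.13355748690996117 outer 0.13531909716821475
wrist way X range [-0.0419  0.0315]
wrist foot ((-0.10739881545305252, 0.13319772481918335), (0.04207310453057289, 0.04444587230682373), 88.87725067138672) minz [0.0584 0.0659]
scene way x 0 inner 0.1194 0.1497 mid 0.1345253721563986 outer 0.14480359503985732
scene way x 0.01 inner 0.1188 0.1508 mid 0.13478636625252782 outer 0.14331247767728247
scene way x 0.02 inner 0.1224 0.1485 mid 0.1354433785181223 outer 0.14479930831898982
scene way x 0.03 inner 0.1223 0.1482 mid 0.13523946392477926 outer 0.1416386942858105
scene way X range [-0.0407  0.0449]
scene foot ((-0.09358258545398712, 0.12983736395835876), (0.07135134190320969, 0.03345661610364914), 5.0499491691589355) minz [0.0597 0.068 ]
top way x -0.03 inner 0.1155 0.1509 mid 0.133211604399117 outer 0.1330934796149485
top way x -0.02 inner 0.1169 0.1505 mid 0.13367695431267534 outer 0.13260939465308905
top way x -0.01 inner 0.1154 0.1498 mid 0.13258737347517036 outer 0.13315793706145626
top way x 0 inner 0.1175 0.1484 mid 0.132953791324459 outer 0.13294350280114417
top way x 0.01 inner 0.1193 0.1475 mid 0.13337367086197782 outer 0.13308152249865257
top way x 0.02 inner 0.1181 0.1465 mid 0.1322876840872796 outer 0.13309075245702243
top way x 0.03 inner 0.1197 0.1463 mid 0.13296477850967975 outer 0.13236819556567747
top way X range [-0.0422  0.0419]
top foot ((-0.09614978730678558, 0.13215482234954834), (0.06814470142126083, 0.03824726492166519), 4.838703632354736) minz [0.0588 0.0665]
```

>>> arm_command(rows=[{"xyz": [0, 1, -25], "turn": [0, 0, 0], "claw": 0}, {"xyz": [0, 1, -42], "turn": [0, 0, 0], "claw": 0}, {"xyz": [0, 1, -48], "turn": [0, 0, 0], "claw": 0}, {"xyz": [0, 1, -48], "turn": [0, 0, 0], "claw": 0}, {"xyz": [0, 1, -48], "turn": [0, 0, 0], "claw": 0}, {"xyz": [0, 1, -48], "turn": [0, 0, 0], "claw": 0}])

```text
time: 37.28
tool_pos: [0.5287, 0.1623, 0.0269]
tool_rot: [-0.536, 0.536, 0.461, -0.461]
contact_force: [-0.2, -0.6, -2.1]
grip_width: 0.077
```

```bash
python3 way.py | grep -v "way x"
```

```text
[0.5287 0.1623 0.0269] [-0.5362  0.5363  0.461  -0.4608] 0.07723167420052407 [-0.1888 -0.598  -2.0569]
tcp in case -0.09144489040463066 0.13247011303581716
wrist foot ((-0.09637123346328735, 0.12962082028388977), (0.06492288410663605, 0.05608251690864563), 4.965421199798584) minz [0.0111 0.0188]
scene way X range [-0.0403  0.045 ]
scene foot ((-0.0875406414270401, 0.1371338665485382), (0.08727607131004333, 0.043508414179086685), 8.27047061920166) minz [0.0106 0.0201]
top way X range [-0.0418  0.0417]
top foot ((-0.08753114193677902, 0.12559419870376587), (0.0433802492916584, 0.08417490869760513), 87.12580108642578) minz [0.0104 0.0178]
```

>>> arm_command(rows=[{"xyz": [0, 0.5, -2], "turn": [0, 0, 0], "claw": 0}, {"xyz": [10, -1, -2], "turn": [0, 0, 0], "claw": 0}, {"xyz": [20, -2.5, -2], "turn": [0, 0, 0], "claw": 0}, {"xyz": [30, -4, -2], "turn": [0, 0, 0], "claw": 0}, {"xyz": [44.5, -6, -2], "turn": [0, 0, 0], "claw": 0}, {"xyz": [44.5, -6, -2], "turn": [0, 0, 0], "claw": 0}])

```text
time: 38.17
tool_pos: [0.5758, 0.1566, 0.0266]
tool_rot: [-0.535, 0.537, 0.462, -0.459]
contact_force: [1.1, 0.5, 5.1]
grip_width: 0.079
```

```bash
python3 - <<'E'
from h import *
np.set_printoptions(precision=4,suppress=True)
im=viewer.get_image("wrist"); s=read_state(); print(s["tool_pos"],s["contact_force"],s["ft_torque"],s["grip_width"])
W=cloud(im); c,si=np.cos(YAW),np.sin(YAW); d=W[...,:2]-CASE; X=d[...,0]*c+d[...,1]*si; Y=-d[...,0]*si+d[...,1]*c; z=W[...,2]
for x0 in(-.08,-.075,-.07,-.065,-.06,-.055,-.04,-.035,-.03,-.025):
    k=(abs(X-x0)<.0025)&(Y>.1)&(Y<.17)&(z>.016)&(z<.026)
    if k.sum()>3:
        y=np.sort(Y[k]); g=np.diff(y); j=np.where(g>.0015)[0]; print(x0,k.sum(),y[[0,-1]],[(y[i].round(4),y[i+1].round(4)) for i in j])
im=viewer.get_image("wrist"); cv2.imwrite("pics/w10.png",im["image"])
E
```

```text
[0.5759 0.1566 0.0266] [ 0.9885 -0.565   5.8919] [-0.0122 -0.2522  0.0311] 0.08152069270170981
-0.08 471 [0.1162 0.1543] []
-0.075 769 [0.1165 0.1544] []
-0.07 741 [0.1169 0.154 ] []
-0.065 533 [0.1172 0.1534] [(np.float64(0.1311), np.float64(0.1394))]
-0.06 491 [0.1176 0.153 ] [(np.float64(0.1306), np.float64(0.1399))]
-0.055 436 [0.118  0.1527] [(np.float64(0.13), np.float64(0.1404))]
-0.04 797 [0.1    0.1699] [(np.float64(0.1174), np.float64(0.1194)), (np.float64(0.1232), np.float64(0.1472)), (np.float64(0.151), np.float64(0.1536))]
-0.035 467 [0.1001 0.1699] [(np.float64(0.1148), np.float64(0.1557))]
-0.03 415 [0.1001 0.17  ] [(np.float64(0.1135), np.float64(0.1568))]
-0.025 361 [0.1    0.1699] [(np.float64(0.1124), np.float64(0.1579))]
```

In the wrist frame the foot is centred in the way (.1353 against .135), and it is resting on the plate. I'll slide on to about 20 mm before home, then release.

>>> arm_command(rows=[{"xyz": [5, -0.7, 0.7], "turn": [0, 0, 0], "claw": 0}, {"xyz": [12, -1.8, 0.7], "turn": [0, 0, 0], "claw": 0}, {"xyz": [22, -3.3, 0.7], "turn": [0, 0, 0], "claw": 0}, {"xyz": [22, -3.3, 0.7], "turn": [0, 0, 0], "claw": 0}, {"xyz": [22, -3.3, 0.7], "turn": [0, 0, 0], "claw": 0}])

```text
time: 38.9
tool_pos: [0.5965, 0.1532, 0.0266]
tool_rot: [-0.536, 0.537, 0.462, -0.46]
contact_force: [0.3, 0.9, 5.3]
grip_width: 0.077
```

>>> arm_command(rows=[{"xyz": [0, 0, 0], "turn": [0, 0, 0], "claw": 0.25}, {"xyz": [0, 0, 0], "turn": [0, 0, 0], "claw": 0.25}, {"xyz": [0, 0, 0], "turn": [0, 0, 0], "claw": 0.25}, {"xyz": [0, 0, 40], "turn": [0, 0, 0], "claw": 0.25}, {"xyz": [0, 0, 75], "turn": [0, 0, 0], "claw": 0.25}, {"xyz": [-43, 6.5, 75], "turn": [0, 0, 0], "claw": 0}, {"xyz": [-48, 7, 75], "turn": [0, 0, 0], "claw": 0}, {"xyz": [-48, 7, 75], "turn": [0, 0, 0], "claw": 0}])

```text
time: 39.9
tool_pos: [0.5467, 0.16, 0.1002]
tool_rot: [-0.536, 0.536, 0.461, -0.461]
contact_force: [0.2, 0.5, -0.6]
grip_width: 0.001
```

```bash
cat > plate.py <<'E'
from h import *
np.set_printoptions(precision=4,suppress=True)
s=read_state(); t=s["tool_pos"][:2]-CASE; c,si=np.cos(YAW),np.sin(YAW); print(s["tool_pos"],s["contact_force"],"tcp case",t[0]*c+t[1]*si,-t[0]*si+t[1]*c)
for n in("wrist","top","scene"):
    im=viewer.get_image(n); W=cloud(im); d=W[...,:2]-CASE; X=d[...,0]*c+d[...,1]*si; Y=-d[...,0]*si+d[...,1]*c; z=W[...,2]
    k=(Y>.118)&(Y<.152)&(X>-.10)&(X<.05)&(z>.05)&(z<.064)
    print(n,k.sum()); 
    if k.sum()>5: print("X",np.nanpercentile(X[k],[1,99]),"z",np.nanpercentile(z[k],[5,50,95]),cv2.minAreaRect(np.c_[X[k],Y[k]].astype(np.float32)))
E
python3 plate.py
```

```text
[0.5467 0.16   0.1002] [ 0.197   0.5499 -0.6337] tcp case -0.07330929973422987 0.1328297127409738
wrist 0
top 58
X [-0.0486 -0.0027] z [0.0511 0.0572 0.0604] ((-0.02586992457509041, 0.13186688721179962), (0.04776819422841072, 0.008636923506855965), 1.8449002504348755)
scene 82
X [-0.0473  0.0004] z [0.0515 0.057  0.061 ] ((-0.023358473554253578, 0.13312692940235138), (0.010274338535964489, 0.04813966527581215), 89.49935913085938)
```

>>> arm_command(rows=[{"xyz": [0, 0, -45], "turn": [0, 0, 0], "claw": 0}, {"xyz": [0, 0, -70], "turn": [0, 0, 0], "claw": 0}, {"xyz": [0, 0, -76], "turn": [0, 0, 0], "claw": 0}, {"xyz": [0, 0, -76], "turn": [0, 0, 0], "claw": 0}, {"xyz": [8, -1.2, -76], "turn": [0, 0, 0], "claw": 0}, {"xyz": [14, -2.1, -76], "turn": [0, 0, 0], "claw": 0}, {"xyz": [20, -3, -76], "turn": [0, 0, 0], "claw": 0}, {"xyz": [26, -3.9, -76], "turn": [0, 0, 0], "claw": 0}, {"xyz": [30, -4.5, -76], "turn": [0, 0, 0], "claw": 0}, {"xyz": [32, -4.8, -76], "turn": [0, 0, 0], "claw": 0}, {"xyz": [32, -4.8, -76], "turn": [0, 0, 0], "claw": 0}])

```text
time: 41.42
tool_pos: [0.5792, 0.1552, 0.0244]
tool_rot: [-0.536, 0.536, 0.461, -0.461]
contact_force: [0.2, 0.2, -0.1]
grip_width: 0.002
```

```bash
python3 plate.py
```

```text
[0.5792 0.1552 0.0244] [ 0.1849  0.211  -0.0752] tcp case -0.04046245853146323 0.1328606381217944
wrist 1718
X [-0.0524 -0.0006] z [0.051  0.0569 0.063 ] ((-0.02610442042350769, 0.13856536149978638), (0.055536650121212006, 0.02688700146973133), 11.399170875549316)
top 22
X [-0.0378  0.0175] z [0.0521 0.0559 0.0605] ((-0.015712082386016846, 0.12740816175937653), (0.06666475534439087, 0.007643968798220158), 9.687438011169434)
scene 115
X [-0.0456  0.0185] z [0.0507 0.0567 0.0616] ((-0.01610967144370079, 0.13734540343284607), (0.06961292773485184, 0.027017980813980103), 10.022960662841797)
```

>>> arm_command(rows=[{"xyz": [2, -0.3, 0], "turn": [0, 0, 0], "claw": 0}, {"xyz": [4, -0.6, 0], "turn": [0, 0, 0], "claw": 0}, {"xyz": [4, -0.6, 0], "turn": [0, 0, 0], "claw": 0}])

```text
time: 41.95
tool_pos: [0.5834, 0.1546, 0.0245]
tool_rot: [-0.536, 0.536, 0.461, -0.461]
contact_force: [-0.2, 1.3, -0.8]
grip_width: 0.0
```

>>> arm_command(rows=[{"xyz": [1.5, -0.2, 0], "turn": [0, 0, 0], "claw": 0}, {"xyz": [3, -0.4, 0], "turn": [0, 0, 0], "claw": 0}, {"xyz": [3, -0.4, 0], "turn": [0, 0, 0], "claw": 0}])

```text
time: 42.32
tool_pos: [0.584, 0.1545, 0.0243]
tool_rot: [0.537, -0.535, -0.46, 0.462]
contact_force: [-6.5, 2.1, 3.8]
grip_width: -0.003
```

>>> arm_command(rows=[{"xyz": [1, -0.2, 0], "turn": [0, 0, 0], "claw": 0}, {"xyz": [1, -0.2, 0], "turn": [0, 0, 0], "claw": 0}, {"xyz": [1, -0.2, 0], "turn": [0, 0, 0], "claw": 0}])

```text
time: 42.7
tool_pos: [0.584, 0.1544, 0.0241]
tool_rot: [0.538, -0.535, -0.46, 0.462]
contact_force: [-7.7, 2.8, 5.5]
grip_width: -0.0
```

>>> arm_command(rows=[{"xyz": [2.5, -0.4, 0.5], "turn": [0, 0, 0], "claw": 0}, {"xyz": [3, -0.4, 0.5], "turn": [0, 0, 0], "claw": 0}, {"xyz": [3, -0.4, 0.5], "turn": [0, 0, 0], "claw": 0}])

```text
time: 43.08
tool_pos: [0.5839, 0.1544, 0.0241]
tool_rot: [0.539, -0.533, -0.459, 0.464]
contact_force: [-13.4, 2.5, 9.0]
grip_width: -0.003
```

Wedged at 13 N with no more motion. I'll back off, rise and check.

>>> arm_command(rows=[{"xyz": [-10, 1.5, 1], "turn": [0, 0, 0], "claw": 0}, {"xyz": [-25, 3.7, 2], "turn": [0, 0, 0], "claw": 0}, {"xyz": [-35, 5, 50], "turn": [0, 0, 0], "claw": 0}, {"xyz": [-60, 9, 100], "turn": [0, 0, 0], "claw": 0}, {"xyz": [-90, 9, 160], "turn": [0, 0, 0], "claw": 0}, {"xyz": [-120, 9, 180], "turn": [0, 0, 0], "claw": 0}, {"xyz": [-120, 9, 180], "turn": [0, 0, 0], "claw": 0}, {"xyz": [-120, 9, 180], "turn": [0, 0, 0], "claw": 0}])

```text
time: 44.08
tool_pos: [0.4702, 0.1626, 0.2048]
tool_rot: [-0.536, 0.537, 0.461, -0.461]
contact_force: [0.3, -0.0, -0.3]
grip_width: -0.003
```

```bash
python3 plate.py; python3 lidcheck.py | grep top; python3 - <<'E'
from h import *
im=viewer.get_image("wrist"); cv2.imwrite("pics/w11.png",im["image"])
E
```

```text
[0.4702 0.1626 0.2048] [ 0.3059 -0.0007 -0.336 ] tcp case -0.1493357593216962 0.12404862236200898
wrist 0
top 61
X [-0.0257  0.0223] z [0.0529 0.0571 0.0602] ((-0.0016395188868045807, 0.13276074826717377), (0.00907045230269432, 0.049111876636743546), 89.3719711303711)
scene 85
X [-0.0238  0.0243] z [0.0504 0.0574 0.0608] ((-0.00021455064415931702, 0.13445605337619781), (0.049255456775426865, 0.013275478966534138), 1.7023953199386597)
top -0.08 53 [-0.0029  0.008   0.0126]
top -0.06 74 [0.0086 0.0767 0.0811]
top -0.05 55 [0.0766 0.0791 0.0825]
top -0.03 55 [0.0767 0.0794 0.0824]
top 0 54 [0.0757 0.0791 0.0815]
top 0.03 52 [0.0761 0.0787 0.0803]
top 0.05 49 [0.0764 0.0788 0.0825]
```

View pics/w11.png

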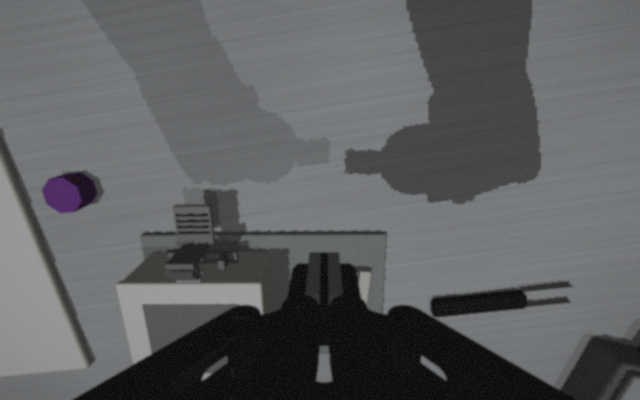

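The picture shows the lid shut at (200,320) and the latch pad at rest at (193,220). The way is hidden behind the fingers, but the top and scene depth both put the tag at home. I'll hand in.

```bash
python3 -c "
from rig import job; print(job.hand_in())"
```

```text
the job is handed in; nothing more can be done
None
```

I pressed the latch and the lid sprang open. I put all four pale yellow rounds in the case and snapped the lid shut. Then I slid the tag carrier nose first along the way until it wedged tight, and handed the job in at about 44 s; no verdict was reported.

**Last checks**
- **Rounds:** all four lay flat in the case before the lid was shut. The purple, green and orange look-alikes were left alone.
- **Lid and latch:** after the arm left, the lid's top was level at 78–79 mm, which is its shut height. The latch pad was back at rest height, about 49 mm.
- **Tag:** it stopped moving under a 13 N push. The top and scene cameras put it 0.2–1.6 mm short of home and within 1 mm of the way's centre line. It was released, with the arm clear.
- **Potato, strips and peeler:** never deliberately touched. The potato read within 2 mm of its start after the last round was taken. I did not measure the strips or the peeler at the end.

**What disagreed**
- **Fingertip height:** the closed fingertips stood about 9 mm above the reported TCP height, where 25 mm below it was expected, so I used the measured value throughout.
- **First latch press:** it came down too far in on the pad, read 23 N and did not open the lid. The second, further out, opened it at about 3 N.
- **Camera readings:** the cameras differed by 1–2 mm across the way. In the last wrist picture the fingers hid most of the way, so the tag's final position comes from the other two cameras.

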